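# Stack the two pressing boards on the gluing press

## Task

Get the small gluing press ready: lower the flat board with four holes over the four studs of the press base until it lies flat on the two battens, then lower the ribbed board with four holes over the same studs, ribs up, until it lies flat on the first board. Set the boards down, do not drop them, and let go of both. Similar boards without the four holes are lying about; they do not fit.

Things in the scene. Friction and masses are not known exactly. Their poses are not given: they have to be found in the camera images.
- press_base: Press base, fixed to the bench: a plywood board 230 x 130 x 18 mm with two dark battens across it (each 50 mm along x, 110 mm along y, 15 mm high, centred at x = +-72 mm), their tops 33 mm above the bench. Four steel studs 10 mm in diameter stand on the battens at x = +-72, y = +-24 mm; they rise 60 mm above the batten tops (to 93 mm), the last 10 mm tapered. Origin: centre of the underside, on the bench; x along the 230 mm length, z up.
- flat_board: Loose flat plywood board, 200 x 100 x 18 mm, about 0.2 kg, with a waist: the middle 90 mm of its length is only 50 mm wide, so it can be gripped there across y from above. Four through holes 28 mm in diameter at x = +-72, y = +-24 mm. Starts flat on the bench. Origin: centre of the underside; x along the 200 mm length, z up. Either way round fits.
- ribbed_board: Loose plywood board, the same 18 mm thick waisted outline and the same four holes as the flat board, about 0.25 kg, but with two dark wooden ribs on top, each 16 mm along x, 100 mm along y, 20 mm high, centred at x = +-48 mm. Starts flat on the bench, ribs up. Gripped the same way at the 50 mm wide waist. Origin: centre of the underside; x along the 200 mm length, z up. Either way round fits.
Not all that is in view belongs to the job. What is shaped like the ribbed_board but pink is not meant.

How it is judged:
By the outcome, as a careful person would: the job done as asked, in the order asked, and still so for the second after the job is handed in, with the robot touching nothing.
It also fails if it takes over 59 s, if anything falls off the work surface, if the arm or the gripper's body presses on something with over 40 N, if the wrist force passes 120 N, or if a joint passes its speed limit or range.

## Robot

A 6-joint arm with a two-finger parallel gripper is mounted at the origin on the work surface. World frame = base frame: x ahead of the robot, y to its left, z up, the work surface at z = 0. Lengths are in m, angles in rad, forces in N, time in s.
With the tool pointing down it reaches from about 0.375 to 0.925 m from the base axis. Payload 5.7 kg.
Tool frame: the origin (TCP) lies at the very end of the fingers, on their centre line; the grasp point (between the pads) lies 19 mm behind it; y points along the fingers, z is the direction in which the jaws open and shut, and the axes are right-handed (so a half turn about y gives the same grasp; the last joint's range is limited). The gripper opens to 85 mm and grips with 20 to 120 N. Pads are 22 mm wide; open, the fingers measure 114 mm over their backs; the gripper's body (76 mm by 85 mm) begins 54 mm behind the grasp point. The pads swing forward as they close: fully open they stand 13 mm farther back than shut.
Start: joints at [-1.376, 0.359, 1.51, -0, 1.272, -0.115], TCP at [0.183, -0.571, 0.207] pointing down, gripper open.
Joint ranges: [-2.97, 2.97], [-1.01, 2.36], [0.21, 2.38], [-0.96, 4.11], [0.2, 2.71], [-2.98, 2.98]. Speed limits (rad/s): [2.39, 2.39, 3.14, 3.14, 3.14, 3.14].

## Interface

Orientations are given as a unit quaternion [x, y, z, w].
In Python, from workcell import ctrl gives the robot as it stands.
- The arm moves only by the tool carry_out, never from a script. Its argument "deltas" is one flat list of numbers, 6 for each row, row after row: the shift along the tool's x, y, z in m, then the turn, a rotation vector about the tool's x, y, z in rad. In form: [x, y, z, rx, ry, rz, x, y, z, rx, ry, rz, ...]. A call has 1 to 20 rows; each row shifts and turns the pose as measured when the row begins, along the tool's axes as they then stand; what a row does not reach is not made up. A row lasts 1/8 s, in which the tool goes at most 62.5 mm and 10.7 degrees, less where a joint would pass 70% of its speed; a pose out of reach is approached as far as the arm can. A call is refused whole if a number of a shift passes 0.0625 or a number of a turn 0.188, either way. A call with a gripper value outside its range is refused whole. "hand" is the finger opening in m, from 0 to 0.0854, set as the call begins (left out, the last holds). The fingers move at their own pace and stop on an object; "squeeze" is the grip in N (left out, the last holds). Time passes only in rows, so rows that do not move let the fingers close. It gives the time, the measured TCP pose, the force and the opening at its end, in the units of the state.
- ctrl.get_state(): the state, without advancing time (a new reading comes with each control period).
- ctrl.read_camera(name): name is "side" or "top"; returns a dict with "image" (384x512x3 uint8, red, green, blue), "depth" (384x512 float32, m along the optical axis (not along the pixel's ray), 0 where there is no reading), "fx", "fy", "cx", "cy" (pixels), "k1" (the pictures are not rectified: a ray, as slopes to the right and down, at radius r is drawn at 1 + k1 r^2 times it, then the intrinsics apply), "pose" (4x4, takes a point from camera to world coordinates). Camera axes: x right, y down, z forward; pixel columns grow to the right and rows downward; lengths in m; the calibration is good to about 2 mm. A picture is of the moment at which its call begins.
- ctrl.job_done(): hands the job in, once; it reports no verdict.
Trained networks look in the newest picture that a camera, given by its name, has taken for a name from the list of things; names that differ only in an ending like _2 or _b are one class to them, and where a whole thing is asked for, a point or a joint stands for the part that bears it (a point fixed in the world has none). Each returns a list of dicts, best first, with "confidence" (0 to 1); they miss things now and then, are a little off and sometimes report something else, mostly with a low value. They report only what shows in the picture. A call takes as long as a camera call. They do not tell look-alikes from the thing itself.
- ctrl.silhouettes(thing, camera): "pixels" (384x512 bool, what is visible of it) and "rect" ([left, top, right, bottom] in pixels, round what is visible of it).
- ctrl.tip_of(thing, camera): "location" ([column, row] in pixels: a listed point, or the origin of a listed thing).
The state is a dict: "time_s": time; "joint_pos": joint angles; "dq": joint speeds; "effort": joint torques, N m; "position": TCP position; "eef_rot": TCP orientation; "wrist_force": force on the tool from outside, world axes, zero at the start; "moment": the same for the moment, N m; "width": opening from 0.0 (shut) to 1.0 (fully open).
Only numpy, scipy, OpenCV 4.12 (cv2) and the standard library are available. Lean on these libraries where they do the work, as an engineer would, in place of code of your own. Each camera call takes 0.05 s, during which the arm holds its last target.

## Working session

There is one attempt and no reset: what is moved stays moved. The work goes in short steps, Python scripts to look and compute and a tool call to move; the robot and the scene stay as the last step left them, time stands still between calls to the robot, and variables do not carry over. Pictures are saved under pics/ and viewed, and the job is handed in when it is done.

Besides the shell and the picture viewer there is one more tool, called by a JSON object that holds its "op" and its "data". carry_out: Moves the arm, as the interface text tells. Its arguments: {"type":"object","properties":{"deltas":{"type":"array","items":{"type":"number"}},"hand":{"type":"number"},"squeeze":{"type":"number"}},"required":["deltas"]}

```bash
ls; mkdir -p pics
cat > h.py <<'E'
import numpy as np, cv2, pickle
from workcell import ctrl
def snap(name):
    c=ctrl.read_camera(name); pickle.dump(c,open(f'{name}.pkl','wb')); return c
def rays(c):
    h,w=c['depth'].shape
    u,v=np.meshgrid(np.arange(w),np.arange(h))
    K=np.array([[c['fx'],0,c['cx']],[0,c['fy'],c['cy']],[0,0,1.]])
    d=np.array([c['k1'],0,0,0,0.])
    p=cv2.undistortPoints(np.stack([u.ravel(),v.ravel()],1).astype(np.float64)[:,None],K,d)
    return p.reshape(h,w,2)
def cloud(c):
    p=rays(c); z=c['depth'][...,None].astype(float)
    P=np.concatenate([p*z,z],2); T=np.array(c['pose'])
    return P@T[:3,:3].T+T[:3,3]
def atz(c,u,v,z):
    K=np.array([[c['fx'],0,c['cx']],[0,c['fy'],c['cy']],[0,0,1.]])
    p=cv2.undistortPoints(np.array([[[u,v]]],float),K,np.array([c['k1'],0,0,0,0.])).ravel()
    T=np.array(c['pose']); r=T[:3,:3]@np.array([p[0],p[1],1]); o=T[:3,3]
    return o+r*(z-o[2])/r[2]
E
python3 - <<'E'
from h import *
s=ctrl.get_state(); print({k:np.round(v,4) for k,v in s.items()})
for n in ['top','side']:
    c=snap(n); cv2.imwrite(f'pics/{n}0.png',c['image'][...,::-1])
    print(n,np.round(c['pose'],3).tolist(),c['fx'],c['k1'])
    for t in ['press_base','flat_board','ribbed_board']:
        for f in [ctrl.silhouettes]:
            for r in f(t,n): print(t,round(r['confidence'],2),r['rect'],r['pixels'].sum())
        for r in ctrl.tip_of(t,n): print('  tip',t,round(r['confidence'],2),np.round(r['location'],1))
E
```

```text
pics
{'time_s': np.float64(0.0), 'joint_pos': array([-1.3761,  0.3595,  1.5114,  0.    ,  1.2725, -0.1151]), 'dq': array([ 0.0002, -0.0014, -0.0008,  0.0004, -0.0013,  0.0003]), 'effort': array([-2.30000e-03, -5.27628e+01, -2.78623e+01, -5.00000e-04,
        1.30000e-02, -0.00000e+00]), 'position': array([ 0.1828, -0.5707,  0.2062]), 'eef_rot': array([-0.1091,  0.6993, -0.698 ,  0.1091]), 'wrist_force': array([-0.4602,  0.1347,  0.0311]), 'moment': array([ 0.034 , -0.0361,  0.0281]), 'width': np.float64(1.0025)}
top [[0.035, -0.974, 0.223, 0.126], [-0.999, -0.035, 0.007, 0.034], [0.001, -0.223, -0.975, 1.436], [0.0, 0.0, 0.0, 1.0]] 484.07997138161954 -0.14911448302469926
press_base 0.92 [248.0, 120.9, 298.3, 200.6] 3160
  tip press_base 0.96 [275.7 159.3]
  tip flat_board 0.79 [368.2 158.9]
ribbed_board 0.95 [97.4, 209.2, 165.1, 267.6] 1501
ribbed_board 0.6 [130.9, 118.3, 185.7, 185.7] 1571
  tip ribbed_board 0.88 [134.5 237.8]
  tip ribbed_board 0.83 [160.3 149.7]
side [[-0.995, -0.036, 0.091, 0.322], [-0.096, 0.509, -0.855, 1.058], [-0.015, -0.86, -0.511, 0.685], [0.0, 0.0, 0.0, 1.0]] 431.9840640391202 0.05215449102779534
press_base 0.67 [184.0, 163.4, 265.5, 212.9] 2329
  tip press_base 0.77 [221.6 199.5]
flat_board 0.8 [202.3, 139.9, 262.5, 162.8] 838
  tip flat_board 0.61 [231.6 151.7]
ribbed_board 0.97 [146.2, 248.2, 240.9, 314.3] 3002
ribbed_board 0.86 [265.8, 269.5, 354.2, 355.8] 3549
  tip ribbed_board 0.92 [189.6 281.6]
  tip ribbed_board 0.92 [312.4 311.9]
```

```bash
sleep 1
python3 - <<'E'
import cv2
for n,(x0,y0,x1,y1) in dict(top=(80,80,420,300),side=(120,110,400,360)).items():
    a=cv2.imread(f'pics/{n}0.png')[y0:y1,x0:x1]; s=min(800/a.shape[1],600/a.shape[0])
    cv2.imwrite(f'pics/{n}0z.png',cv2.resize(a,None,fx=s,fy=s,interpolation=3)); print(s)
E
```

```text
2.3529411764705883
2.4
```

View pics/top0.png

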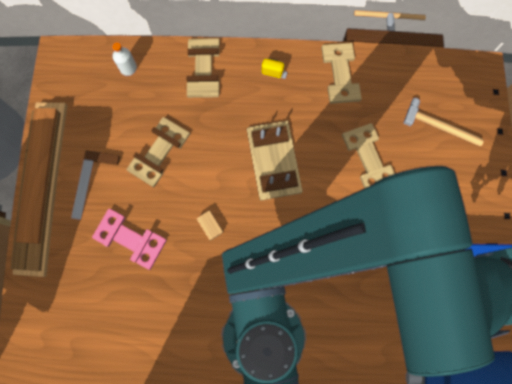

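View pics/top0z.png

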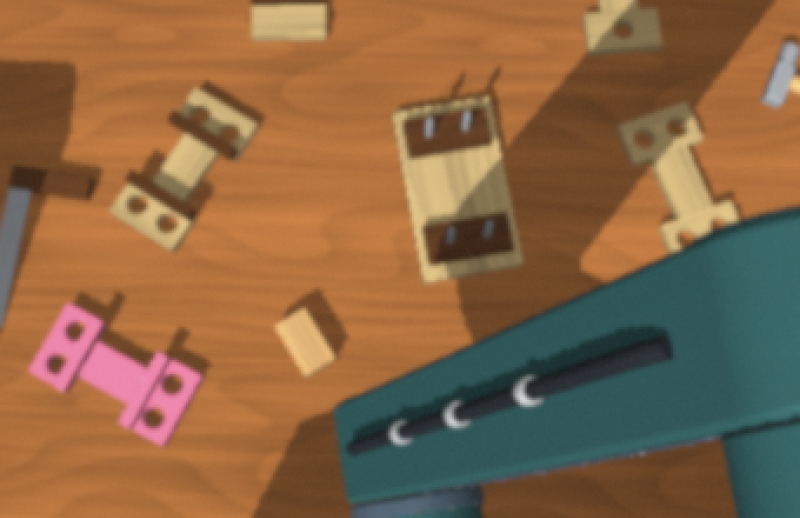

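View pics/side0.png

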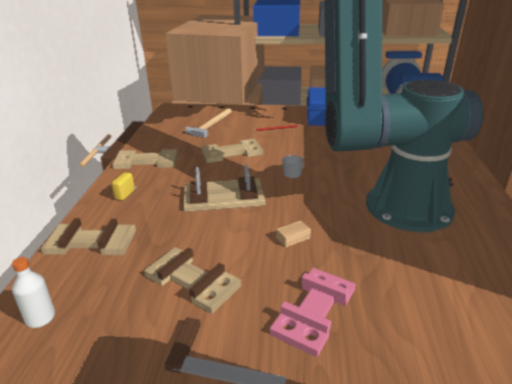

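The top view shows the base at (275,160), the four-hole flat board at (370,155), partly under the arm, and the wooden ribbed board at (160,150). The pink board at (130,238) is a decoy. The flat board at (342,72) has only one hole per end, so it doesn't fit.

```bash
cat > fit.py <<'E'
from h import *
from scipy.optimize import minimize
from scipy.spatial import cKDTree
def shape(kind,n=1.0):
    # template raster mask mm grid
    xs=np.arange(-140,141,1.0); X,Y=np.meshgrid(xs,xs,indexing='ij')
    if kind=='base': m=(abs(X)<115)&(abs(Y)<65)
    else:
        m=(abs(X)<100)&(abs(Y)<np.where(abs(X)<45,25,50))
        for a in(-72,72):
            for b in(-24,24): m&=~((X-a)**2+(Y-b)**2<14**2)
    return cv2.GaussianBlur(m.astype(np.float32),(0,0),1.5),
def fit(P,kind,x0):
    T,=shape(kind)
    # reference-plane render: compare mask sample points inside template, and penalise template not covered
    from scipy.ndimage import map_coordinates
    lo=P[:,:2].min(0)
    def cost(p):
        c,s=np.cos(p[2]),np.sin(p[2]); d=(P[:,:2]-p[:2])
        l=np.stack([c*d[:,0]+s*d[:,1],-s*d[:,0]+c*d[:,1]])*1000+140
        v=map_coordinates(T,l,order=1,mode='constant')
        return -((P[:,2]*2-1)*v).sum()
    best=None
    for dx in(-.015,0,.015):
        r=minimize(cost,np.array(x0)+[dx,0,0],method='Nelder-Mead',options=dict(initial_simplex=np.array(x0)+np.array([[dx,0,0],[dx+.012,0,0],[dx,.012,0],[dx,0,.15]]),xatol=1e-5,fatol=1e-3))
        if best is None or r.fun<best.fun: best=r
    return best
E
python3 - <<'E'
from fit import *
for n in ['top','side']:
    c=pickle.load(open(n+'.pkl','rb')); W=cloud(c)
    tip=dict(top=dict(base=(275.7,159.3),flat=(368.2,156),rib=(160.3,149.7)),side=dict(base=(224,193),flat=(231.6,151.7),rib=(189.6,274)))[n]
    for k,(u,v) in tip.items():
        p=W[int(v),int(u)]; d=np.hypot(W[...,0]-p[0],W[...,1]-p[1])
        m=(d<.125)&(c['depth']>0); z=W[...,2][m]
        print(n,k,np.round(p,4), np.histogram(z,bins=np.arange(-.01,.12,.005))[0])
E
```

```text
top base [ 0.532  -0.0175  0.0179] [ 144  902  744  111  372 1116  367  253  653  223   10    7    7    4
    6    5    6    6   14   14    9    2    0    0    0]
top flat [ 0.5535 -0.3045  0.0142] [ 265 1489 1074  161  338  620  182    6    0    0    0    0    0    0
    0    0    0    0    0    0    0    0    0    0    0]
top rib [0.5518 0.3365 0.0181] [ 219 1501 1360  246  223  586  260   39   77  186   75    1    0    0
    0    0    0    0    0    0    0    0    0    0    0]
side base [ 0.5262 -0.0064  0.0167] [   0  440  619  122  117 1039  130   51  536   50   13   17   13   12
   13   19   19   30   22   20   10    0    0    0    0]
side flat [ 0.5457 -0.2837  0.0167] [  1 524 575 106 124 466  39   0   0   0   0   0   0   0   0   0   0   0
   0   0   0   0   0   0   0]
side rib [0.5497 0.343  0.018 ] [   1 2056 1956  230  244 1239  264  138  122  477   50    0    0    0
    0    0    0    0    0    0    0    0    0    0    0]
```

```bash
cat >> fit.py <<'E'
def planepts(c,z):
    T=np.array(c['pose']); r=rays(c); R=np.concatenate([r,np.ones(r.shape[:2]+(1,))],2)@T[:3,:3].T
    o=T[:3,3]; return o+R*((z-o[2])/R[...,2])[...,None]
def getfit(c,kind,x0,zp=.018,verbose=True):
    W=cloud(c); Q=planepts(c,zp); z=W[...,2]
    d=np.hypot(Q[...,0]-x0[0],Q[...,1]-x0[1])
    sel=(d<.17)&(c['depth']>0)
    pos=(z>zp-.007)&(z<zp+.008); neg=(z<zp-.011)
    sel&=(pos|neg)
    P=np.stack([Q[...,0][sel],Q[...,1][sel],pos[sel]],1)
    # other objects: ignore positives far
    dd=np.hypot(P[:,0]-x0[0],P[:,1]-x0[1]); P=P[(dd<.14)]
    # local area weights skipped
    return fit(P,kind,x0)
E
python3 - <<'E'
from fit import *
for n in ['top','side']:
    c=pickle.load(open(n+'.pkl','rb'))
    for k,x0 in dict(base=(.53,-.01,.1),flat=(.55,-.29,.4),rib=(.55,.34,-.6)).items():
        r=getfit(c,'base' if k=='base' else 'b',x0); print(n,k,np.round(r.x,4),np.degrees(r.x[2]).round(1),r.fun)
E
```

```text
top base [ 0.532  -0.0134  0.213 ] 12.2 -1797.844795053898
top flat [ 0.5492 -0.3076  0.3889] 22.3 -987.6062291714454
top rib [ 0.5453  0.343  -0.5219] -29.9 -917.8617866114724
side base [ 0.5287 -0.0029  0.2151] 12.3 -1195.6308408942164
side flat [ 0.5488 -0.3032  0.3872] 22.2 -450.3431475596208
side rib [ 0.5425  0.3492 -0.5152] -29.5 -1396.9438209517118
```

```bash
cat >> h.py <<'E'
def proj(c,P):
    T=np.linalg.inv(np.array(c['pose'])); K=np.array([[c['fx'],0,c['cx']],[0,c['fy'],c['cy']],[0,0,1.]])
    p,_=cv2.projectPoints(np.asarray(P,float).reshape(-1,3),cv2.Rodrigues(T[:3,:3])[0],T[:3,3],K,np.array([c['k1'],0,0,0,0.])); return p.reshape(-1,2)
def model(kind):
    L=[]
    if kind=='base':
        L.append([(x,y,18) for x,y in((-115,-65),(115,-65),(115,65),(-115,65),(-115,-65))])
        for s in(-72,72):
            L.append([(s+x,y,33) for x,y in((-25,-55),(25,-55),(25,55),(-25,55),(-25,-55))])
            for y in(-24,24): L.append([(s,y,33),(s,y,93)])
    else:
        o=[(100,50),(45,50),(45,25),(-45,25),(-45,50),(-100,50)]; o=o+[(-x,-y) for x,y in o]; o.append(o[0])
        L.append([(x,y,18) for x,y in o])
        for a in(-72,72):
            for b in(-24,24): L.append([(a+14*np.cos(t),b+14*np.sin(t),18) for t in np.linspace(0,6.3,20)])
    return L
def draw(img,c,kind,p,s,col,z0=0.,off=(0,0)):
    cs,sn=np.cos(p[2]),np.sin(p[2])
    for l in model(kind):
        l=np.array(l)/1000; w=np.stack([p[0]+cs*l[:,0]-sn*l[:,1],p[1]+sn*l[:,0]+cs*l[:,1],l[:,2]+z0],1)
        q=(proj(c,w)+.5-np.array(off))*s-.5
        cv2.polylines(img,[np.round(q*16).astype(int)],False,col,1,cv2.LINE_AA,4)
def crop(c,box,s):
    x0,y0,x1,y1=box; return cv2.resize(np.ascontiguousarray(c['image'][y0:y1,x0:x1,::-1]),None,fx=s,fy=s,interpolation=cv2.INTER_CUBIC)
E
python3 - <<'E'
from h import *
A=dict(base=[.532,-.0134,.213],flat=[.5492,-.3076,.3889],rib=[.5453,.343,-.5219])
B=dict(base=[.5287,-.0029,.2151],flat=[.5488,-.3032,.3872],rib=[.5425,.3492,-.5152])
for n,box,s in(('top',(115,100,405,210),2.75),('side',(130,130,280,315),3.2)):
    c=pickle.load(open(n+'.pkl','rb')); im=crop(c,box,s)
    for k in A:
        draw(im,c,k,A[k],s,(0,0,255),0,box[:2]); draw(im,c,k,B[k],s,(255,255,0),0,box[:2])
    cv2.imwrite(f'pics/{n}_ov.png',im)
E
```

```text
(no output)
```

View pics/top_ov.png

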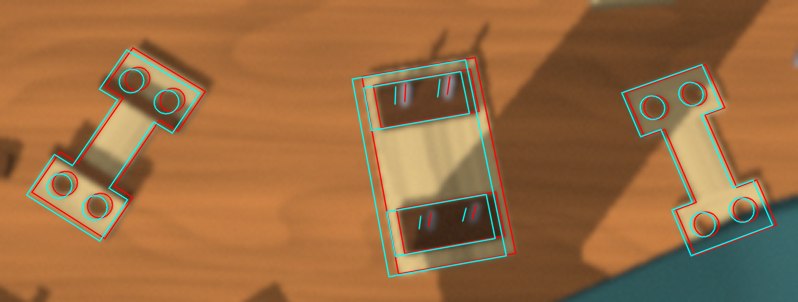

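View pics/side_ov.png

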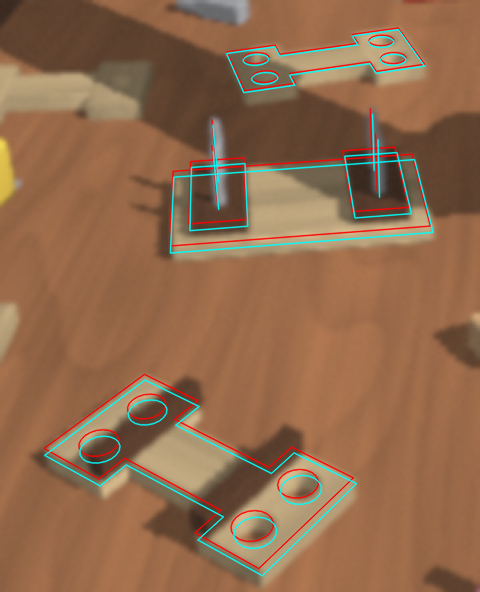

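The two cameras agree to within a few mm. The top one is near overhead and its overlay matches the picture better, so I'll use it.

```bash
cat > plan.py <<'E'
from h import *
from scipy.spatial.transform import Rotation as R
def goal(xy,z,boardyaw,Rc):
    # tool y down, tool z along +-board y ; pick nearer to current
    best=None
    for s in(1,-1):
        tz=s*np.array([-np.sin(boardyaw),np.cos(boardyaw),0]); ty=np.array([0,0,-1.]); tx=np.cross(ty,tz)
        G=R.from_matrix(np.stack([tx,ty,tz],1)); a=(Rc.inv()*G).magnitude()
        if best is None or a<best[0]: best=(a,G)
    return np.array([xy[0],xy[1],z]),best[1]
def to(xy,z,boardyaw,n=None,vmax=.055,wmax=.16):
    s=ctrl.get_state(); p=np.array(s['position']); Rc=R.from_quat(s['eef_rot'])
    g,G=goal(xy,z,boardyaw,Rc); rv=(Rc.inv()*G).as_rotvec(); dp=g-p
    m=int(np.ceil(max(np.linalg.norm(dp)/vmax,np.linalg.norm(rv)/wmax,1))); n=max(n or 0,m)
    print('n',n,'dp',np.round(dp,4),'rv',np.round(rv,4),'time',s['time_s'],'F',np.round(s['wrist_force'],1),'w',round(float(s['width']),3),'p',np.round(p,4))
    st=R.from_rotvec(rv/n); Rr=Rc; rows=[]
    for i in range(n):
        rows.append(list(np.round(Rr.inv().apply(dp/n),4))+list(np.round(rv/n,3))); Rr=Rr*st
    print('\n'.join(','.join(f'{x:g}' for x in r) for r in rows))
E
python3 - <<'E'
from plan import *
s=ctrl.get_state(); print(np.round(R.from_quat(s['eef_rot']).as_matrix(),3), s['joint_pos'])
to((.5492,-.3076),.12,.3889)
E
```

```text
[[-0.952 -0.     0.305]
 [-0.305  0.    -0.952]
 [-0.    -1.    -0.   ]] [-1.37610121e+00  3.58770296e-01  1.51035816e+00 -3.44255194e-06
  1.27251963e+00 -1.15081814e-01]
n 9 dp [ 0.3663  0.2638 -0.087 ] rv [ 0.0001 -0.0791 -0.    ] time 0.7 F [-0.5 -0.4  0.4] w 1.001 p [ 0.1829 -0.5714  0.207 ]
-0.0477,0.0097,-0.0155,0,-0.009,-0
-0.0478,0.0097,-0.0151,0,-0.009,-0
-0.048,0.0097,-0.0147,0,-0.009,-0
-0.0481,0.0097,-0.0142,0,-0.009,-0
-0.0482,0.0097,-0.0138,0,-0.009,-0
-0.0483,0.0097,-0.0134,0,-0.009,-0
-0.0484,0.0097,-0.013,0,-0.009,-0
-0.0486,0.0097,-0.0125,0,-0.009,-0
-0.0487,0.0097,-0.0121,0,-0.009,-0
```

{"op": "carry_out", "data": {"deltas": [-0.048,0.01,-0.0155,0,-0.009,0,-0.048,0.01,-0.015,0,-0.009,0,-0.048,0.01,-0.0147,0,-0.009,0,-0.048,0.01,-0.0142,0,-0.009,0,-0.048,0.01,-0.0138,0,-0.009,0,-0.048,0.01,-0.0134,0,-0.009,0,-0.048,0.01,-0.013,0,-0.009,0,-0.048,0.01,-0.0125,0,-0.009,0,-0.048,0.01,-0.012,0,-0.009,0,0,0,0,0,0,0], "hand": 0.0854, "squeeze": 60}}

```text
time_s: 1.95
position: [0.5598, -0.3045, 0.1149]
eef_rot: [0.136, -0.691, 0.696, -0.138]
wrist_force: [-0.9, 0.4, 0.0]
width: 1.0
```

Run:
```python
from plan import *
to((.549,-.3065),.05,.3885)
c=snap('side'); cv2.imwrite('pics/s1.png',crop(c,(150,90,350,240),4))
```

```text
n 2 dp [-0.0108 -0.002  -0.0649] rv [-0.0077  0.0015 -0.0004] time 1.95 F [-0.9  0.4  0. ] w 1.0 p [ 0.5598 -0.3045  0.1149]
0.0054,0.0324,-0.0014,-0.004,0.001,-0
0.0054,0.0324,-0.0013,-0.004,0.001,-0
```

View pics/s1.png

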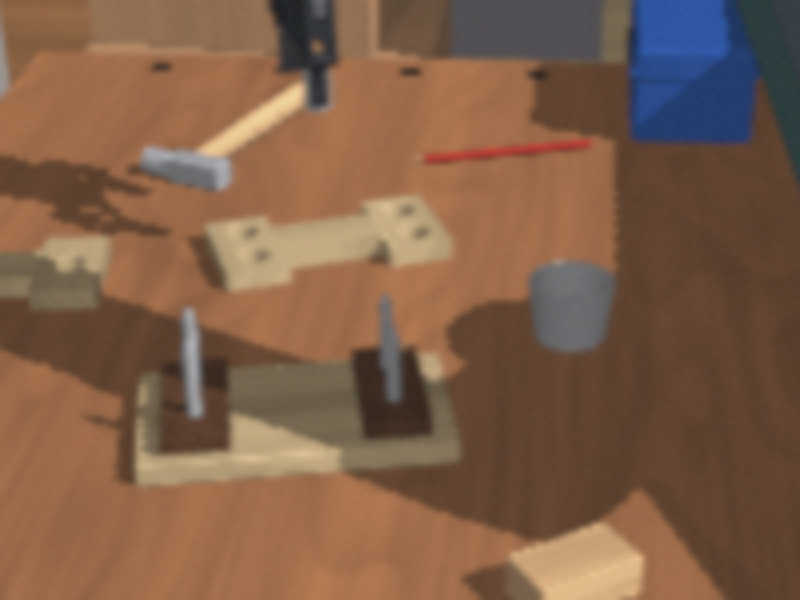

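The side view shows the four-hole flat board at about (231,151) with the gripper finger above it at (229,116). A grey cup stands at about (292,166), so I'll carry the board over high.

{"op": "carry_out", "data": {"deltas": [0.0054,0.0324,-0.0014,-0.004,0.001,0,0.0054,0.0324,-0.0013,-0.004,0.001,0,0,0,0,0,0,0]}}

```text
time_s: 2.38
position: [0.5462, -0.3106, 0.0509]
eef_rot: [0.135, -0.693, 0.695, -0.136]
wrist_force: [1.3, 1.2, 0.1]
width: 0.999
```

Run:
```python
from plan import *
to((.549,-.3065),.005,.3885,3)
c=snap('side'); im=crop(c,(180,90,300,180),6)
s=ctrl.get_state();p=np.array(s['position']);print(proj(c,p))
for q in (proj(c,p)-[180,90])*6: cv2.circle(im,tuple(int(x) for x in q),4,(0,0,255),-1)
cv2.imwrite('pics/s2.png',im)
```

```text
n 3 dp [ 0.0028  0.0041 -0.0459] rv [-0.0028 -0.003   0.0003] time 2.375 F [1.3 1.2 0.1] w 0.999 p [ 0.5462 -0.3106  0.0509]
-0.0014,0.0153,-0.001,-0.001,-0.001,0
-0.0014,0.0153,-0.0009,-0.001,-0.001,0
-0.0014,0.0153,-0.0009,-0.001,-0.001,0
[[231.14346791 138.29710626]]
```

View pics/s2.png

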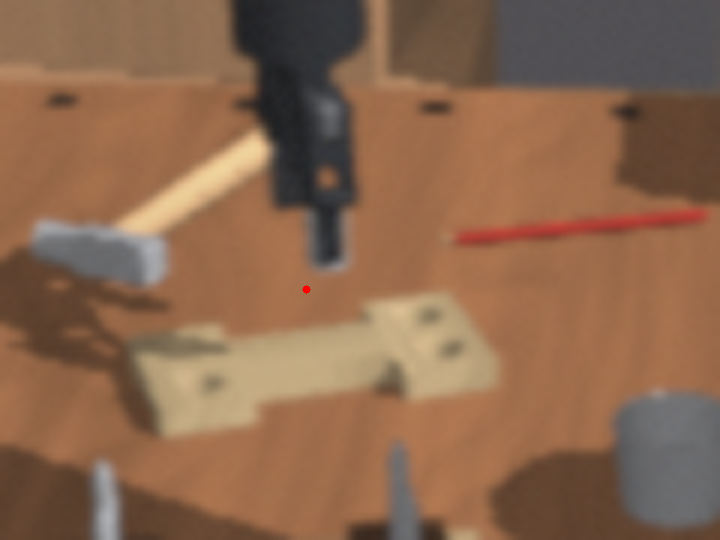

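Run:
```python
from plan import *
s=ctrl.get_state();p=np.array(s['position']);print(p)
for n in ['side','top']:
    c=pickle.load(open('side.pkl','rb')) if n=='side' else snap('top')
    W=cloud(c); m=(np.hypot(W[...,0]-p[0],W[...,1]-p[1])<.08)&(W[...,2]>.03)&(c['depth']>0)
    if n=='side':
        v,u=np.nonzero(m); 
        for r in range(125,140):
            k=m[r]; 
            if k.any(): print(r,np.nonzero(k)[0].min(),np.nonzero(k)[0].max(),np.round(W[r][k].mean(0),4), np.round(W[r][k][:,2].min(),3))
    else: print(m.sum(),W[m][:,2].min() if m.any() else 0)
    cv2.imwrite(f'pics/{n}3.png',crop(c,(300,60,450,210),4))
```

```text
[ 0.54757934 -0.3114447   0.05239444]
125 230 236 [ 0.5301 -0.256   0.1262] 0.122
126 231 236 [ 0.5284 -0.2548  0.1232] 0.122
127 231 236 [ 0.5294 -0.2601  0.1173] 0.116
128 231 236 [ 0.529  -0.2566  0.1153] 0.114
129 231 237 [ 0.528  -0.2603  0.1101] 0.106
130 231 237 [ 0.5281 -0.2602  0.1066] 0.103
131 231 237 [ 0.5284 -0.2611  0.1026] 0.099
132 231 237 [ 0.5285 -0.2608  0.0991] 0.097
133 231 237 [ 0.5284 -0.2588  0.0963] 0.094
134 231 236 [ 0.5311 -0.2641  0.0903] 0.089
2273 0.28214655337231775
```

View pics/top3.png

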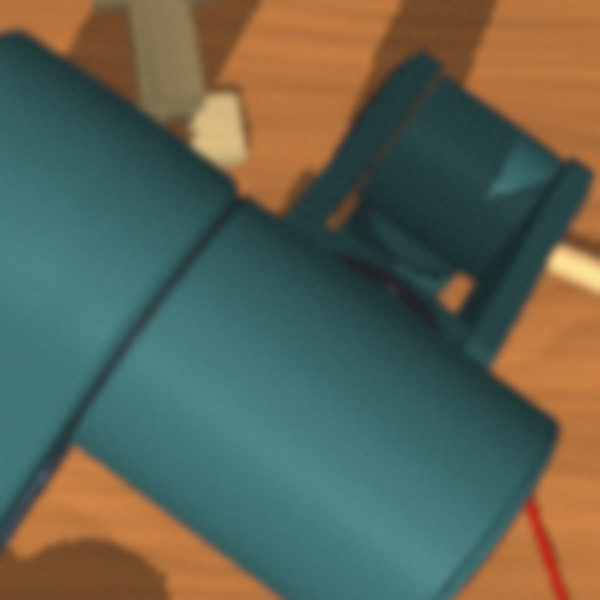

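The near finger's end shows at z≈0.087, higher than the TCP reading of 0.051 would suggest. I'll go down further in steps and look again.

{"op": "carry_out", "data": {"deltas": [-0.0005,0.015,-0.0015,-0.001,-0.001,0,-0.0005,0.015,-0.0015,-0.001,-0.001,0,0,0,0,0,0,0]}}

```text
time_s: 2.85
position: [0.5506, -0.3105, 0.0246]
eef_rot: [0.133, -0.691, 0.697, -0.139]
wrist_force: [0.3, 0.4, -0.5]
width: 1.0
```

Run:
```python
from plan import *
to((.549,-.3065),.005,.3885,3)
c=snap('side'); im=crop(c,(180,90,300,180),6)
s=ctrl.get_state();p=np.array(s['position']);print(p,proj(c,p))
W=cloud(c); m=(np.hypot(W[...,0]-p[0],W[...,1]-p[1])<.08)&(W[...,2]>.028)&(c['depth']>0)
for r in range(130,152):
  k=m[r]
  if k.any(): print(r,np.nonzero(k)[0].min(),np.nonzero(k)[0].max(),np.round(W[r][k].mean(0),4), np.round(W[r][k][:,2].min(),3))
for q in (proj(c,p)-[180,90])*6: cv2.circle(im,tuple(int(x) for x in q),4,(0,0,255),-1)
cv2.imwrite('pics/s4.png',im)
```

```text
n 3 dp [-0.0016  0.004  -0.0196] rv [-0.0098 -0.0012 -0.0056] time 2.85 F [ 0.3  0.4 -0.5] w 1.0 p [ 0.5506 -0.3105  0.0246]
0,0.0065,-0.0015,-0.003,-0,-0.002
-0,0.0065,-0.0015,-0.003,-0,-0.002
-0,0.0065,-0.0015,-0.003,-0,-0.002
[ 0.55098437 -0.31081398  0.02517544] [[230.5027605  145.39271378]]
130 224 237 [ 0.5438 -0.2807  0.0973] 0.065
131 225 238 [ 0.539  -0.2751  0.0962] 0.06
132 230 236 [ 0.5303 -0.2507  0.1035] 0.094
133 230 236 [ 0.5317 -0.2586  0.0963] 0.094
134 230 236 [ 0.5318 -0.2585  0.0928] 0.09
135 230 236 [ 0.5325 -0.2615  0.0878] 0.081
136 230 236 [ 0.5322 -0.2589  0.0853] 0.079
137 230 236 [ 0.5326 -0.2604  0.0809] 0.078
138 230 236 [ 0.533  -0.2619  0.0766] 0.073
139 230 236 [ 0.5329 -0.2601  0.0737] 0.071
140 230 236 [ 0.5331 -0.2604  0.0699] 0.067
141 230 235 [ 0.5356 -0.2643  0.0643] 0.063
142 231 231 [ 0.5407 -0.2628  0.0611] 0.061
```

View pics/s4.png

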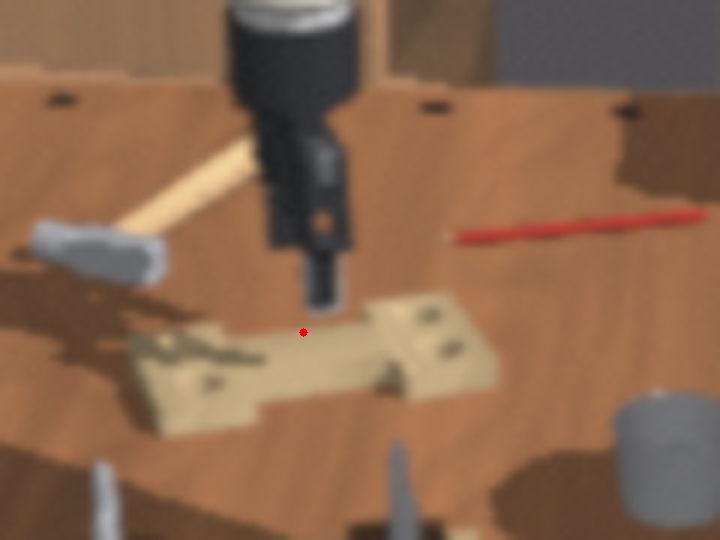

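{"op": "carry_out", "data": {"deltas": [0,0.0065,-0.0015,-0.003,0,-0.002,0,0.0065,-0.0015,-0.003,0,-0.002,0,0.0065,-0.0015,-0.003,0,-0.002,0,0,0,0,0,0]}}

```text
time_s: 3.4
position: [0.5498, -0.3065, 0.0047]
eef_rot: [0.136, -0.693, 0.694, -0.136]
wrist_force: [-0.9, -0.3, -0.7]
width: 1.001
```

Run:
```python
from plan import *
to((.549,-.3065),.005,.3885,1)
c=snap('side'); im=crop(c,(180,90,300,180),6)
s=ctrl.get_state();p=np.array(s['position']);print(p,proj(c,p))
W=cloud(c); m=(np.hypot(W[...,0]-p[0],W[...,1]-p[1])<.08)&(W[...,2]>.024)&(c['depth']>0)
for r in range(140,156):
  k=m[r]
  if k.any(): print(r,np.nonzero(k)[0].min(),np.nonzero(k)[0].max(),np.round(W[r][k].mean(0),4), np.round(W[r][k][:,2].min(),3))
cv2.imwrite('pics/s5.png',im)
```

```text
n 1 dp [-0.0008  0.      0.0003] rv [-0.0016 -0.0007 -0.0001] time 3.4 F [-0.9 -0.3 -0.7] w 1.001 p [ 0.5498 -0.3065  0.0047]
0.0008,-0.0003,-0.0003,-0.002,-0.001,-0
[ 0.55001505 -0.30670616  0.0049933 ] [[230.85998625 151.05271895]]
140 230 236 [ 0.5325 -0.257   0.0715] 0.069
141 230 236 [ 0.5327 -0.2571  0.0677] 0.064
142 230 236 [ 0.5328 -0.2565  0.0643] 0.058
143 230 236 [ 0.533  -0.2569  0.0604] 0.058
144 230 236 [ 0.533  -0.2559  0.0571] 0.054
145 230 236 [ 0.5332 -0.2564  0.0531] 0.048
146 230 236 [ 0.5336 -0.2578  0.0487] 0.045
147 231 235 [ 0.5341 -0.2599  0.0439] 0.043
```

View pics/s5.png

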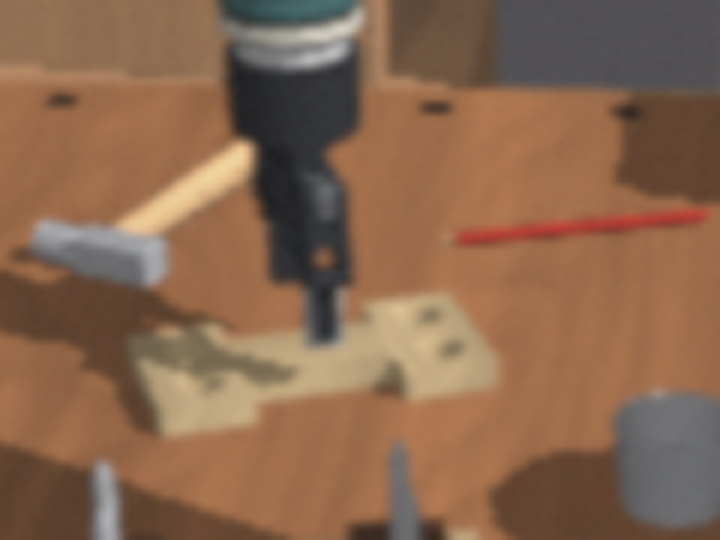

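{"op": "carry_out", "data": {"deltas": [0,0,0,0,0,0,0,0,0,0,0,0,0,0,0,0,0,0], "hand": 0.058}}

```text
time_s: 3.82
position: [0.5505, -0.3071, 0.0055]
eef_rot: [0.136, -0.693, 0.695, -0.137]
wrist_force: [0.8, 0.2, -0.0]
width: 0.675
```

Run:
```python
from plan import *
to((.549,-.3065),.005,.3885,1)
c=snap('side'); im=crop(c,(180,90,300,180),6)
s=ctrl.get_state();p=np.array(s['position']);print(p,proj(c,p))
W=cloud(c); m=(np.hypot(W[...,0]-p[0],W[...,1]-p[1])<.08)&(W[...,2]>.024)&(c['depth']>0)
for r in range(140,156):
  k=m[r]
  if k.any(): print(r,np.nonzero(k)[0].min(),np.nonzero(k)[0].max(),np.round(W[r][k].mean(0),4), np.round(W[r][k][:,2].min(),3))
cv2.imwrite('pics/s6.png',im)
```

```text
n 1 dp [-0.0015  0.0006 -0.0005] rv [-0.003  -0.0008 -0.001 ] time 3.825 F [ 0.8  0.2 -0. ] w 0.675 p [ 0.5505 -0.3071  0.0055]
0.0011,0.0005,-0.0011,-0.003,-0.001,-0.001
[ 0.55046028 -0.30708599  0.00555589] [[230.74419395 150.85908662]]
140 226 235 [ 0.5469 -0.2908  0.0554] 0.035
141 229 235 [ 0.538  -0.2688  0.0621] 0.059
142 229 235 [ 0.5383 -0.2691  0.0582] 0.054
143 229 235 [ 0.5383 -0.2682  0.0549] 0.052
144 229 235 [ 0.5384 -0.2684  0.0511] 0.046
145 229 235 [ 0.5391 -0.2716  0.0457] 0.044
146 229 235 [ 0.5391 -0.2703  0.0426] 0.039
147 230 235 [ 0.5385 -0.2761  0.036 ] 0.033
```

View pics/s6.png

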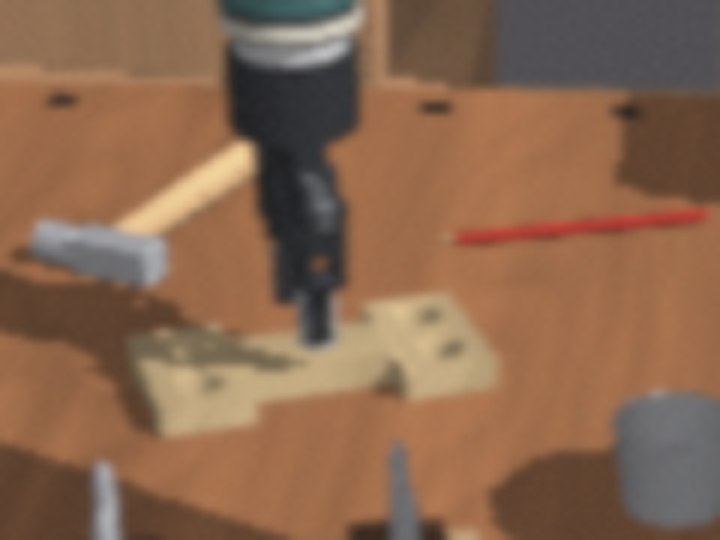

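The finger end is about 28 mm above the reported TCP, even allowing for the swing. By sight the tool is roughly 23 mm higher than reported, so I'll keep lowering in small steps and watch force and camera.

{"op": "carry_out", "data": {"deltas": [0.001,0.005,-0.001,-0.003,-0.001,0,0,0.005,0,0,0,0,0,0.005,0,0,0,0,0,0,0,0,0,0], "hand": 0.074}}

```text
time_s: 4.38
position: [0.5488, -0.3064, -0.0107]
eef_rot: [-0.136, 0.694, -0.694, 0.137]
wrist_force: [0.6, 0.0, -0.1]
width: 0.865
```

```bash
cat > look.py <<'E'
from plan import *
import sys
c=snap('side'); im=crop(c,(180,90,300,180),6)
s=ctrl.get_state();p=np.array(s['position']);print(p,s['wrist_force'],s['width'])
W=cloud(c); m=(np.hypot(W[...,0]-p[0],W[...,1]-p[1])<.08)&(W[...,2]>.024)&(c['depth']>0)
for r in range(144,160):
  k=m[r]
  if k.any(): print(r,np.nonzero(k)[0].min(),np.nonzero(k)[0].max(),np.round(W[r][k].mean(0),4), np.round(W[r][k][:,2].min(),3))
cv2.imwrite('pics/'+sys.argv[1]+'.png',im)
E
python3 look.py s7
```

```text
[ 0.54898197 -0.30651903 -0.01049987] [0.05227789 0.15684608 1.13683723] 0.865770892945729
144 230 236 [ 0.5338 -0.2608  0.0548] 0.054
145 230 236 [ 0.5341 -0.2619  0.0505] 0.047
146 230 236 [ 0.5344 -0.2626  0.0464] 0.043
147 230 236 [ 0.5343 -0.2611  0.0433] 0.038
148 230 236 [ 0.5345 -0.2615  0.0394] 0.036
149 230 236 [ 0.5346 -0.2606  0.036 ] 0.032
150 230 236 [ 0.5347 -0.2604  0.0323] 0.028
151 231 236 [ 0.5337 -0.264   0.0268] 0.025
152 231 231 [ 0.542  -0.261   0.0242] 0.024
```

View pics/s7.png

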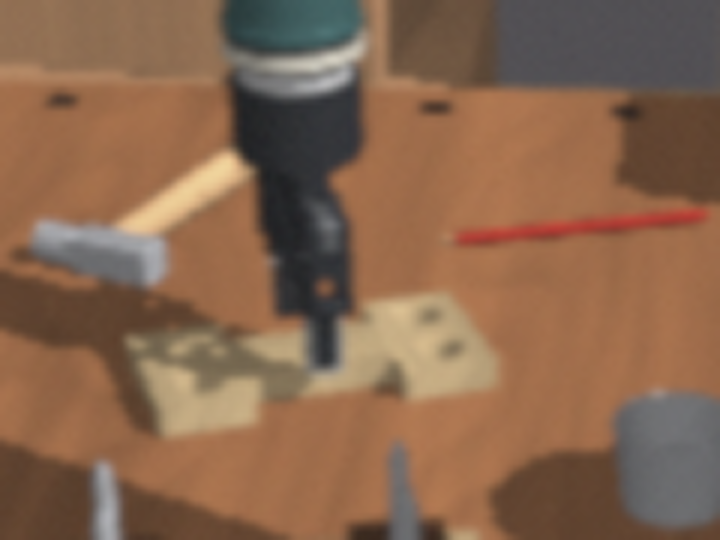

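The reported TCP is already 10 mm below the bench with no contact force, so the z offset is real. The finger end is actually at about 0.024, so I'll go 12 mm lower and then close.

{"op": "carry_out", "data": {"deltas": [0,0.004,0,0,0,0,0,0.004,0,0,0,0,0,0.004,0,0,0,0,0,0,0,0,0,0]}}

```text
time_s: 4.92
position: [0.5492, -0.3066, -0.0232]
eef_rot: [-0.136, 0.694, -0.694, 0.137]
wrist_force: [-0.8, -0.1, -1.0]
width: 0.87
```

```bash
python3 look.py s8
```

```text
[ 0.54929028 -0.30667746 -0.0230656 ] [-1.32293089 -0.32632637  0.33768239] 0.8627204364812313
144 230 238 [ 0.5277 -0.2438  0.063 ] 0.058
145 230 238 [ 0.5277 -0.2429  0.0597] 0.055
146 230 236 [ 0.5327 -0.2522  0.0514] 0.045
147 230 236 [ 0.5343 -0.2613  0.0432] 0.04
148 230 236 [ 0.5345 -0.2611  0.0395] 0.036
149 230 236 [ 0.5348 -0.2619  0.0354] 0.033
150 230 236 [ 0.5352 -0.2634  0.0308] 0.026
151 231 235 [ 0.5345 -0.2582  0.0296] 0.025
152 232 235 [ 0.5329 -0.258   0.0259] 0.025
153 234 234 [ 0.5304 -0.2526  0.0249] 0.025
```

View pics/s8.png

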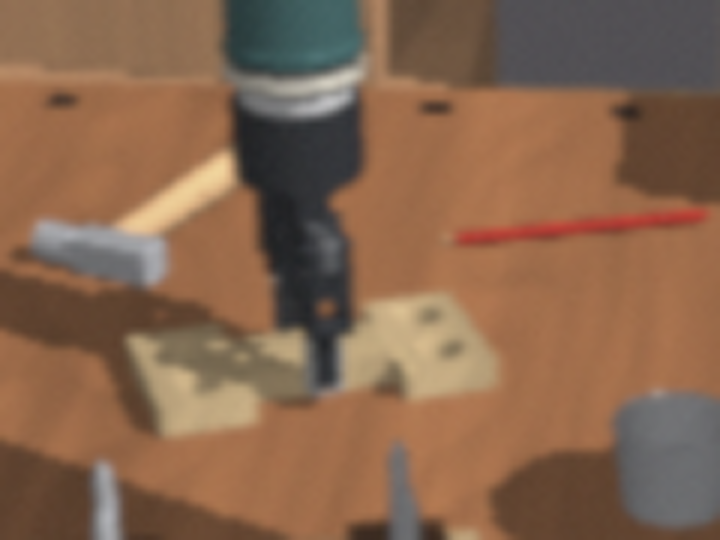

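The finger now stands in front of the waist side at about (233,154), near its bottom edge. Closing.

{"op": "carry_out", "data": {"deltas": [0,0,0,0,0,0,0,0,0,0,0,0,0,0,0,0,0,0,0,0,0,0,0,0,0,0,0,0,0,0], "hand": 0.03, "squeeze": 60}}

```text
time_s: 5.6
position: [0.5499, -0.3071, -0.0224]
eef_rot: [0.136, -0.693, 0.694, -0.137]
wrist_force: [1.5, -1.0, 0.6]
width: 0.563
```

```bash
python3 look.py s9
```

```text
[ 0.54983606 -0.30711167 -0.02237305] [-0.40614202  0.24823701  0.85152226] 0.5643716928346003
144 229 237 [ 0.5332 -0.2573  0.0564] 0.049
145 229 237 [ 0.5334 -0.2576  0.0526] 0.047
146 229 235 [ 0.5394 -0.2719  0.0418] 0.038
147 229 235 [ 0.5401 -0.2755  0.0362] 0.032
148 229 235 [ 0.5405 -0.2768  0.0318] 0.029
149 229 235 [ 0.5403 -0.2743  0.0292] 0.025
150 229 234 [ 0.5408 -0.2724  0.0263] 0.025
151 232 232 [ 0.5397 -0.2688  0.0242] 0.024
```

View pics/s9.png

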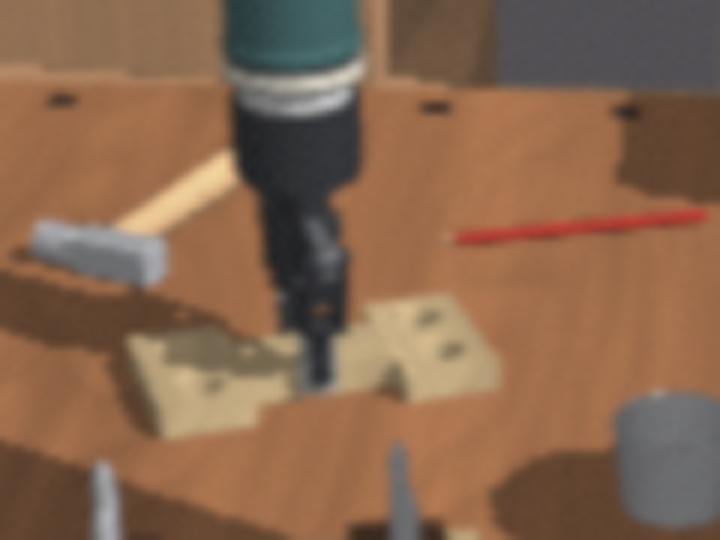

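Gripped, at about 48 mm opening. The reported z is -0.0224 with the board on the bench, so on the battens it should be about +0.0106. Lifting.

{"op": "carry_out", "data": {"deltas": [0,-0.02,0,0,0,0,0,-0.04,0,0,0,0,0,-0.05,0,0,0,0,0,-0.05,0,0,0,0,0,0,0,0,0,0]}}

```text
time_s: 6.28
position: [0.5488, -0.3064, 0.1459]
eef_rot: [0.136, -0.694, 0.694, -0.137]
wrist_force: [0.4, -0.4, -2.4]
width: 0.569
```

Run:
```python
from plan import *
to((.532,-.0134),.14,.213,vmax=.04)
c=snap('side'); cv2.imwrite('pics/s10.png',crop(c,(150,60,350,210),4))
```

```text
n 8 dp [-0.0168  0.293  -0.0059] rv [-0.0003  0.1758 -0.0015] time 6.275 F [ 0.4 -0.4 -2.4] w 0.569 p [ 0.5488 -0.3064  0.1459]
-0.0119,0.0007,-0.0347,-0,0.022,-0
-0.0112,0.0007,-0.0349,-0,0.022,-0
-0.0104,0.0007,-0.0352,-0,0.022,-0
-0.0096,0.0007,-0.0354,-0,0.022,-0
-0.0089,0.0007,-0.0356,-0,0.022,-0
-0.0081,0.0007,-0.0358,-0,0.022,-0
-0.0073,0.0007,-0.036,-0,0.022,-0
-0.0065,0.0007,-0.0361,-0,0.022,-0
```

View pics/s10.png

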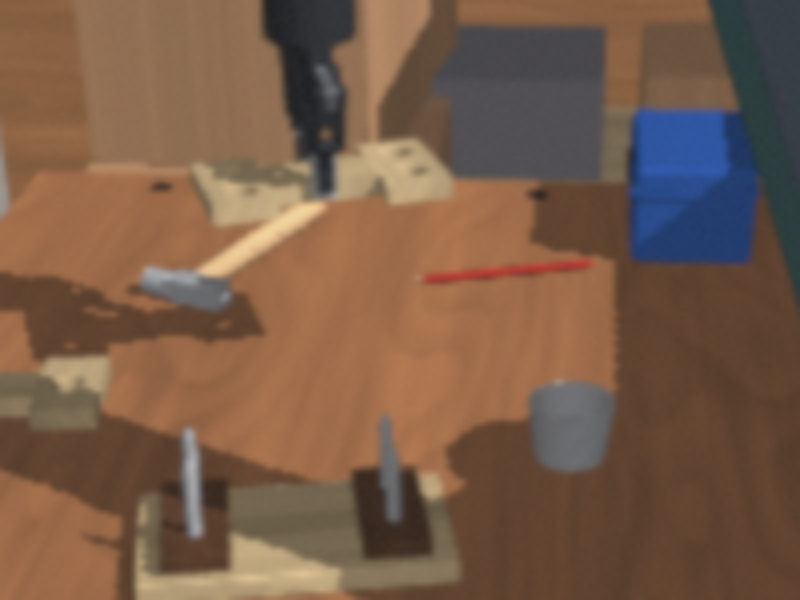

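The board is held level in the fingers at about (230,103) in the side view. Moving it over the base.

{"op": "carry_out", "data": {"deltas": [-0.012,0,-0.0347,0,0.022,0,-0.011,0,-0.035,0,0.022,0,-0.0104,0,-0.035,0,0.022,0,-0.0096,0,-0.0354,0,0.022,0,-0.009,0,-0.0356,0,0.022,0,-0.008,0,-0.0358,0,0.022,0,-0.0073,0,-0.036,0,0.022,0,-0.0065,0,-0.036,0,0.022,0,0,0,0,0,0,0]}}

```text
time_s: 7.45
position: [0.517, 0.0001, 0.133]
eef_rot: [-0.082, 0.708, -0.698, 0.063]
wrist_force: [-0.5, -0.2, -2.6]
width: 0.57
```

Run:
```python
from plan import *
to((.532,-.0134),.145,.213)
c=snap('side'); cv2.imwrite('pics/s11.png',crop(c,(160,100,300,220),5))
c=snap('top'); im=crop(c,(200,80,350,230),4)
s=ctrl.get_state();p=s['position']
draw(im,c,'base',[.532,-.0134,.213],4,(0,0,255),0,(200,80)); draw(im,c,'flat',[p[0],p[1],.213],4,(255,255,0),p[2]+.0224,(200,80))
cv2.imwrite('pics/t11.png',im)
```

```text
n 1 dp [ 0.015  -0.0135  0.012 ] rv [ 0.0172 -0.0086  0.0254] time 7.45 F [-0.5 -0.2 -2.6] w 0.57 p [5.17e-01 1.00e-04 1.33e-01]
-0.0116,-0.0126,0.0161,0.017,-0.009,0.025
```

View pics/s11.png

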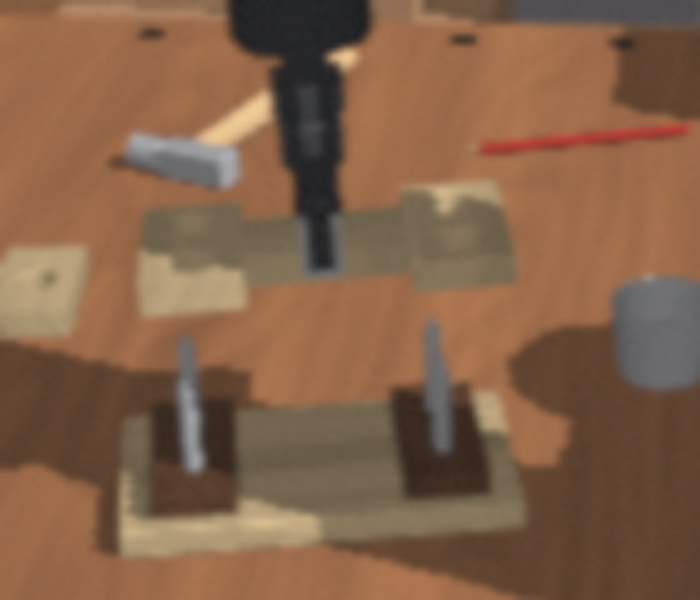

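View pics/t11.png

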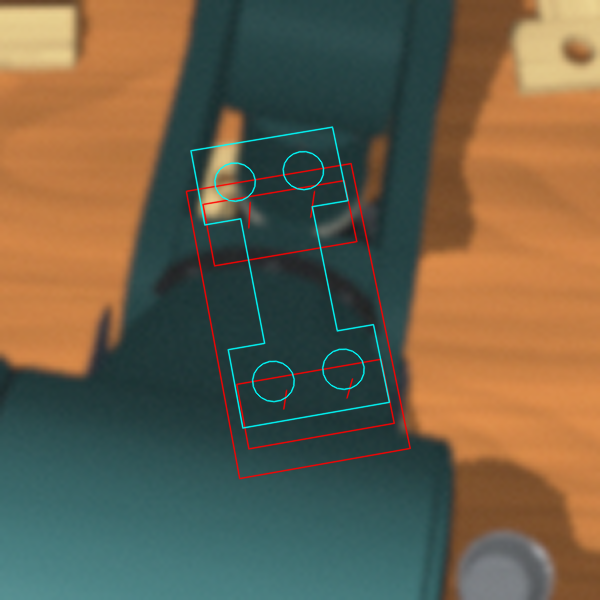

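The top view is blocked by the arm here. The drag tilted the tool slightly, so I'll correct that.

{"op": "carry_out", "data": {"deltas": [-0.0116,-0.0126,0.016,0.017,-0.009,0.025,0,0,0,0,0,0,0,0,0,0,0,0]}}

```text
time_s: 7.92
position: [0.5342, -0.0192, 0.1459]
eef_rot: [0.073, -0.702, 0.704, -0.075]
wrist_force: [-0.3, -0.5, -1.3]
width: 0.568
```

```bash
cat > see.py <<'E'
from plan import *
import sys
z=float(sys.argv[2]); k=sys.argv[3] if len(sys.argv)>3 else 'flat'; zoff=float(sys.argv[4]) if len(sys.argv)>4 else .0224
to((.532,-.0134),z,.213)
c=snap('side'); b=(160,80,300,200); im=crop(c,b,5)
cv2.imwrite('pics/'+sys.argv[1]+'.png',im)
s=ctrl.get_state();p=s['position'];M=R.from_quat(s['eef_rot']).as_matrix(); print('tilt deg',np.degrees(np.arccos(-M[2,1])).round(2))
tz=M[:,2]; yaw=np.arctan2(-tz[0],tz[1]); yaw=(yaw+np.pi/2)%np.pi-np.pi/2
draw(im,c,'base',[.532,-.0134,.213],5,(0,0,255),0,b); draw(im,c,k,[p[0],p[1],yaw],5,(255,255,0),p[2]+zoff,b)
cv2.imwrite('pics/'+sys.argv[1]+'o.png',im)
E
sed -i 's/off=(0,0)):/off=(0,0)):\n    off=off[:2]/' h.py
python3 see.py s12 .1
```

```text
n 1 dp [-0.0022  0.0058 -0.0459] rv [-0.0033 -0.0029 -0.002 ] time 7.925 F [-0.3 -0.5 -1.3] w 0.568 p [ 0.5342 -0.0192  0.1459]
0.001,0.0459,-0.0063,-0.003,-0.003,-0.002
tilt deg 0.26
```

View pics/s12o.png

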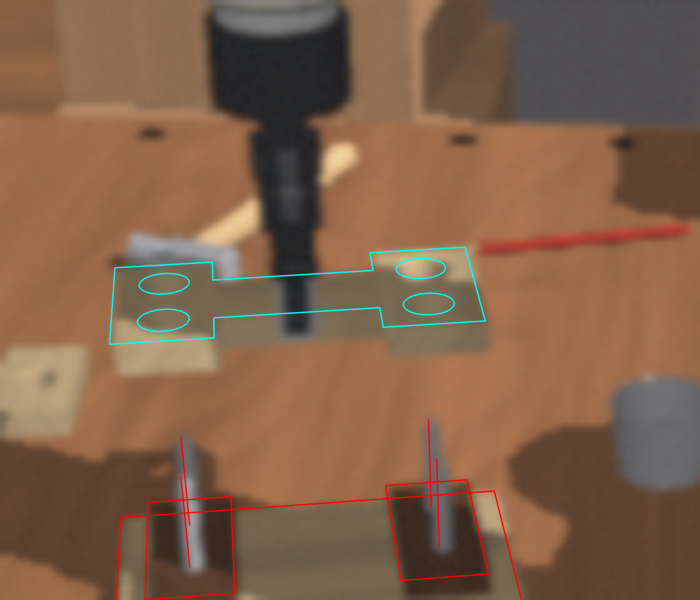

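The held board matches its overlay, but the base overlay looks a little off in the side view. I'll refine the base position before lowering, using the first top and side pictures.

```bash
cp side.pkl side_now.pkl
python3 - <<'E'
from h import *
im=cv2.imread('pics/top0.png'); 
c=pickle.load(open('top.pkl','rb')); c['image']=im[...,::-1]
b=(235,110,315,210)[:4]; I=crop(c,b,6); J=I.copy(); draw(J,c,'base',[.532,-.0134,.213],6,(0,0,255),0,b); draw(J,c,'base',[.531,-.008,.214],6,(255,255,0),0,b)
o=np.hstack([I,J]); cv2.imwrite('pics/tb.png',cv2.resize(o,None,fx=.83,fy=.83)); 
im=cv2.imread('pics/side0.png'); c=pickle.load(open('side.pkl','rb')); c['image']=im[...,::-1]
b=(175,150,275,220); I=crop(c,b,8); draw(I,c,'base',[.532,-.0134,.213],8,(0,0,255),0,b); draw(I,c,'base',[.530,-.008,.214],8,(255,255,0),0,b); cv2.imwrite('pics/sb.png',I)
E
```

```text
(no output)
```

View pics/tb.png

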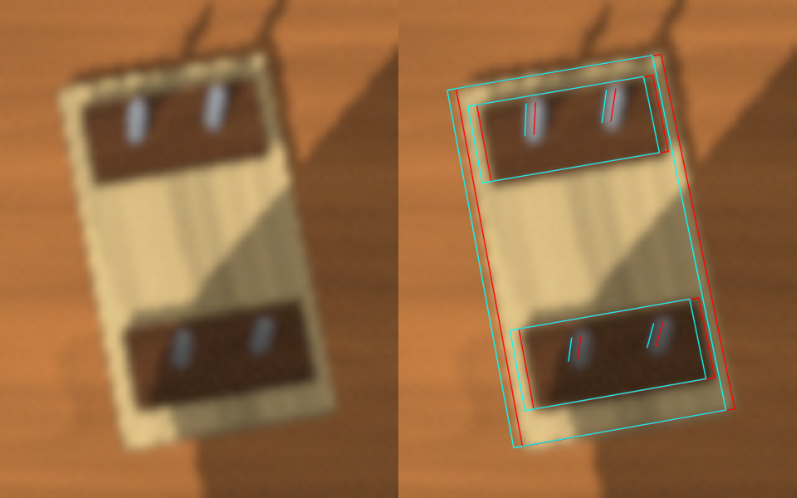

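View pics/sb.png

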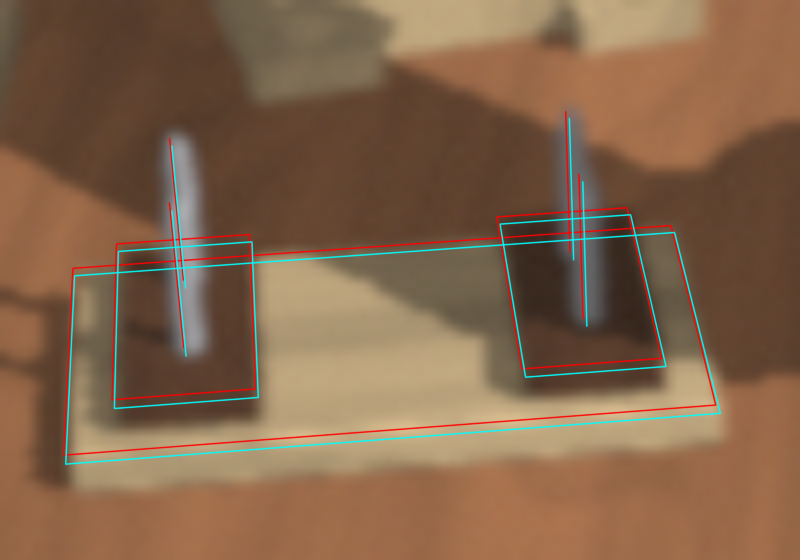

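Run:
```python
from fit import *
c=pickle.load(open('side_now.pkl','rb')); W=cloud(c)
s=ctrl.get_state();p=s['position'];print(p)
zz=W[...,2][(np.hypot(W[...,0]-p[0],W[...,1]-p[1])<.11)&(W[...,2]>.1)]
print(np.histogram(zz,bins=np.arange(.14,.25,.005)))
for dz in(-.004,0,.004):
  r=getfit(c,'b',(p[0],p[1],.213),zp=p[2]+.0224+.018+dz); print(r.x,r.fun)
# stud tips in side: points high
m=(W[...,2]>.04)&(W[...,2]<.1)&(np.hypot(W[...,0]-.532,W[...,1]+.013)<.1)
v,u=np.nonzero(m)
yaw=.213; d=W[m][:,:2]-[.532,-.0134]; lx=d[:,0]*np.cos(yaw)+d[:,1]*np.sin(yaw); ly=-d[:,0]*np.sin(yaw)+d[:,1]*np.cos(yaw)
for sx in(-1,1):
  for lo,hi in((.045,.06),(.06,.075),(.075,.095)):
    k=(lx*sx>.05)&(W[m][:,2]>lo)&(W[m][:,2]<hi); print(sx,lo,k.sum(),np.median(lx[k]).round(4),np.round(np.percentile(ly[k],[5,25,50,75,95]),4))
# battens z>.03 in side and top0 not available
r=getfit(c,'base',(.53,-.008,.213)); print('base',r.x)
```

```text
[ 0.53462367 -0.01929467  0.14601495]
(array([  0,   0,   0,   0,   0,  44, 126, 167, 287, 599,  12,  16,  22,
        13,   5,   2,  15,  22,  10,  12,  16]), array([0.14 , 0.145, 0.15 , 0.155, 0.16 , 0.165, 0.17 , 0.175, 0.18 ,
       0.185, 0.19 , 0.195, 0.2  , 0.205, 0.21 , 0.215, 0.22 , 0.225,
       0.23 , 0.235, 0.24 , 0.245]))
[ 0.53007632 -0.00617075  0.22637245] -674.4367707058448
[ 0.53040854 -0.00677102  0.21283898] -666.1515151635392
[ 0.5303731  -0.00580119  0.21318897] -649.6634486578071
-1 0.045 24 -0.0712 [-0.0221  0.0222  0.0252  0.0269  0.0287]
-1 0.06 29 -0.0717 [-0.0267 -0.0197  0.0244  0.0256  0.0292]
-1 0.075 38 -0.0721 [-0.0281 -0.0226 -0.0188  0.027   0.0296]
1 0.045 18 0.0702 [-0.0204  0.024   0.0258  0.0272  0.0291]
1 0.06 25 0.0701 [-0.0244 -0.0214  0.0241  0.0264  0.0288]
1 0.075 41 0.0712 [-0.0248 -0.0206  0.0211  0.0258  0.0297]
base [ 0.52874039 -0.00338839  0.21661696]
```

Relative to the held board, the base fits at about (0.533,-0.016) in robot coordinates. The top view gives (0.532,-0.0134) and the stud depths agree. I'll use (0.532,-0.0145), since the clearance is ±9 mm.

```bash
sed -i 's/-\.0134/-.0145/g' see.py
python3 - <<'E'
from plan import *
to((.532,-.0145),.085,.213,3)
E
```

```text
n 3 dp [-0.0026  0.0048 -0.061 ] rv [-0.0038 -0.0027 -0.0026] time 7.975 F [ 0.2 -0.1 -2. ] w 0.567 p [ 0.5346 -0.0193  0.146 ]
0.0006,0.0203,-0.0018,-0.001,-0.001,-0.001
0.0006,0.0203,-0.0018,-0.001,-0.001,-0.001
0.0005,0.0203,-0.0018,-0.001,-0.001,-0.001
```

{"op": "carry_out", "data": {"deltas": [0.0006,0.02,-0.0018,-0.001,-0.001,-0.001,0.0006,0.02,-0.0018,-0.001,-0.001,-0.001,0.0005,0.02,-0.0018,-0.001,-0.001,-0.001,0,0,0,0,0,0]}}

```text
time_s: 8.48
position: [0.5324, -0.0155, 0.0851]
eef_rot: [0.074, -0.703, 0.703, -0.075]
wrist_force: [-0.4, 0.1, -1.6]
width: 0.568
```

```bash
python3 see.py s13 .07
```

```text
n 1 dp [-0.0004  0.001  -0.0151] rv [-0.0009 -0.0016 -0.0008] time 8.475 F [-0.4  0.1 -1.6] w 0.568 p [ 0.5324 -0.0155  0.0851]
0.0002,0.0151,-0.001,-0.001,-0.002,-0.001
tilt deg 0.17
```

View pics/s13.png

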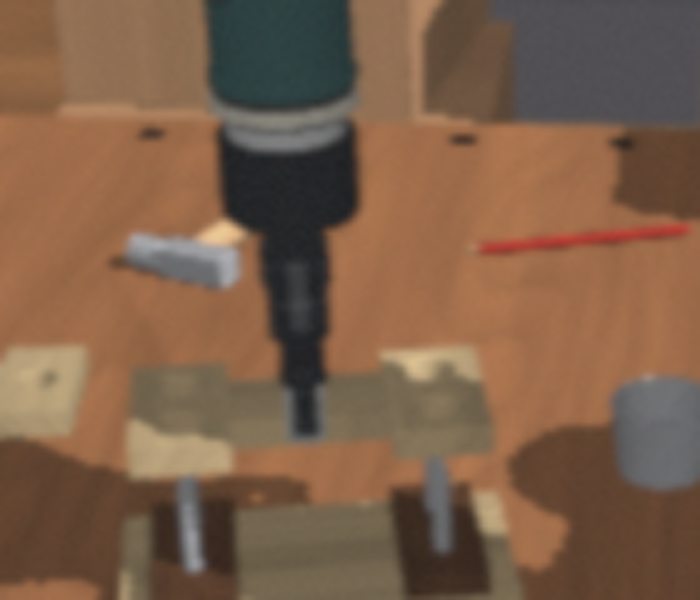

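{"op": "carry_out", "data": {"deltas": [0.0002,0.008,-0.001,-0.001,-0.002,-0.001,0,0.008,0,0,0,0,0,0.008,0,0,0,0,0,0,0,0,0,0]}}

```text
time_s: 9.02
position: [0.5347, -0.0151, 0.0622]
eef_rot: [0.073, -0.703, 0.704, -0.077]
wrist_force: [-0.5, -0.6, -2.1]
width: 0.566
```

```bash
python3 see.py s14 .0106
python3 - <<'E'
from h import *
c=pickle.load(open('side.pkl','rb')); cv2.imwrite('pics/s14z.png',crop(c,(175,140,275,215),8))
E
```

```text
n 1 dp [-0.0027  0.0006 -0.0516] rv [-0.002   0.0003 -0.0048] time 9.025 F [-0.5 -0.6 -2.1] w 0.566 p [ 0.5347 -0.0151  0.0622]
0.0028,0.0516,-0.0013,-0.002,0,-0.005
tilt deg 0.34
```

View pics/s14z.png

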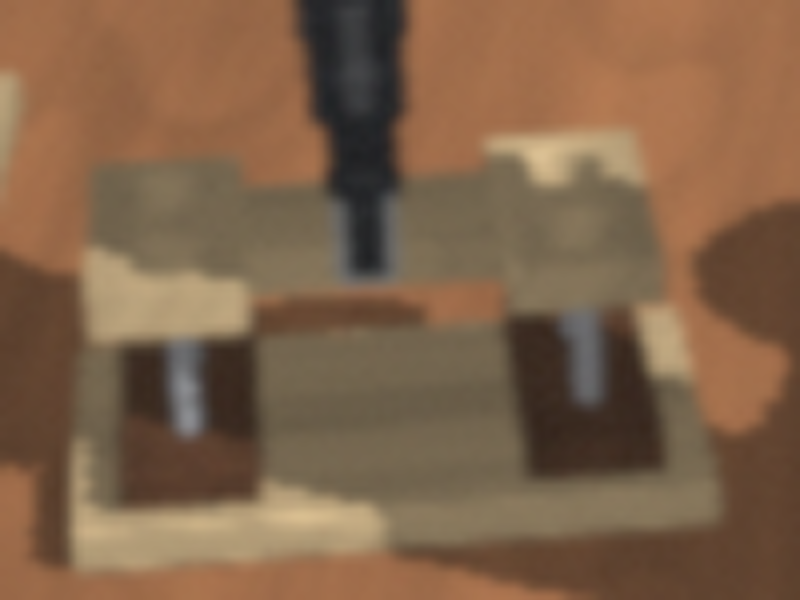

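Contact force is still about zero with the board's underside at 0.085, below the stud tips. Continuing.

{"op": "carry_out", "data": {"deltas": [0.0026,0.007,-0.001,-0.002,0,-0.005,0,0.008,0,0,0,0,0,0.008,0,0,0,0,0,0,0,0,0,0]}}

```text
time_s: 9.57
position: [0.5323, -0.0147, 0.0381]
eef_rot: [0.075, -0.703, 0.703, -0.075]
wrist_force: [-0.7, -0.3, -1.8]
width: 0.572
```

```bash
python3 see.py s15 .0106
python3 - <<'E'
from h import *
c=pickle.load(open('side.pkl','rb')); cv2.imwrite('pics/s15z.png',crop(c,(175,140,275,215),8))
E
```

```text
n 1 dp [-0.0003  0.0002 -0.0275] rv [-0.0002  0.0004 -0.0003] time 9.575 F [-0.7 -0.3 -1.8] w 0.572 p [ 0.5323 -0.0147  0.0381]
0.0002,0.0275,-0.0003,-0,0,-0
tilt deg 0.06
```

View pics/s15z.png

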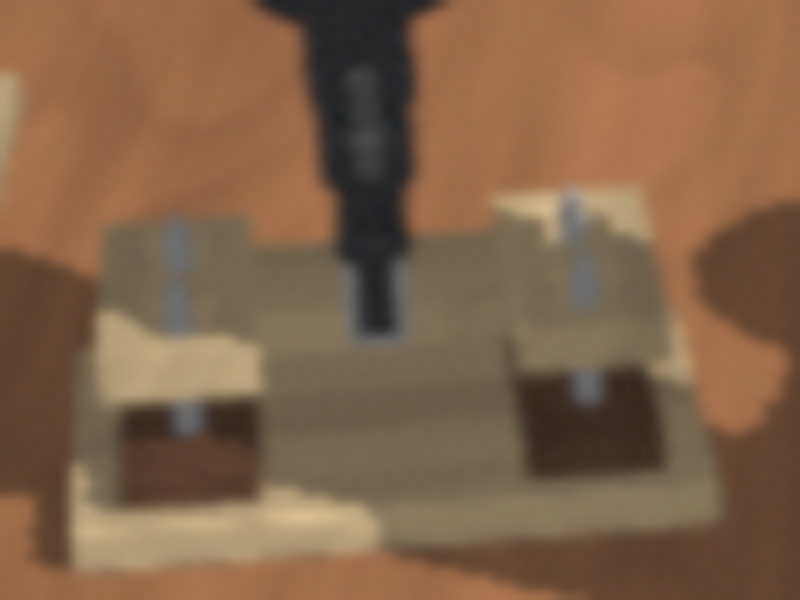

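All four studs come through the holes, at crop (177,245), (177,305), (572,215) and (583,285), with no contact force. Lowering the last 27 mm and slowing at the end.

{"op": "carry_out", "data": {"deltas": [0,0.009,0,0,0,0,0,0.009,0,0,0,0,0,0.005,0,0,0,0,0,0.002,0,0,0,0,0,0,0,0,0,0]}}

```text
time_s: 10.25
position: [0.5329, -0.0148, 0.0117]
eef_rot: [0.075, -0.703, 0.703, -0.076]
wrist_force: [0.2, 0.2, -2.1]
width: 0.563
```

```bash
python3 see.py s16 .0106
python3 - <<'E'
from h import *
c=pickle.load(open('side.pkl','rb')); cv2.imwrite('pics/s16z.png',crop(c,(175,140,275,215),8))
E
```

```text
n 1 dp [-0.0009  0.0003 -0.0011] rv [-0.0005  0.0004 -0.0013] time 10.25 F [ 0.2  0.2 -2.1] w 0.563 p [ 0.5329 -0.0148  0.0117]
0.0009,0.0011,-0.0005,-0,0,-0.001
tilt deg 0.09
```

View pics/s16z.png

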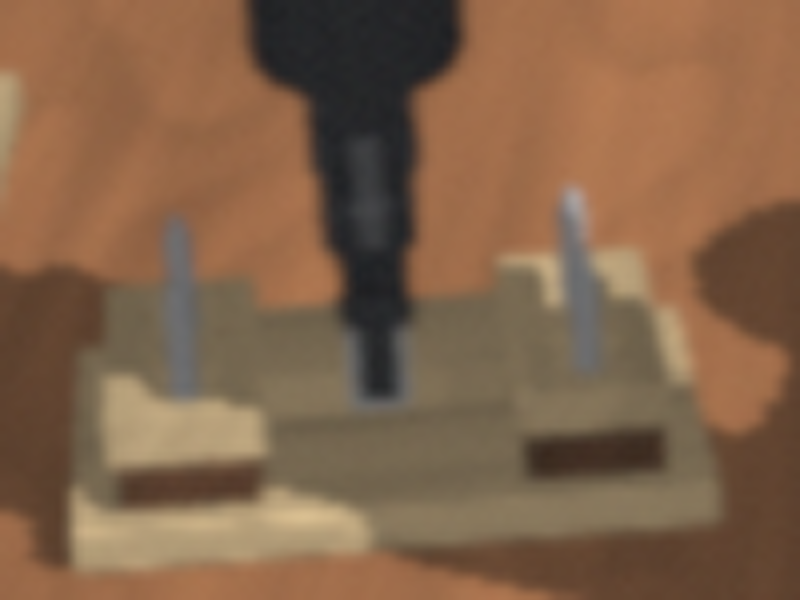

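{"op": "carry_out", "data": {"deltas": [0,0.001,0,0,0,0,0,0.001,0,0,0,0,0,0,0,0,0,0]}}

```text
time_s: 10.68
position: [0.5336, -0.0149, 0.0108]
eef_rot: [0.074, -0.703, 0.703, -0.076]
wrist_force: [0.7, -1.0, -1.9]
width: 0.564
```

{"op": "carry_out", "data": {"deltas": [0.001,0.002,0,0,0,0,0,0.0015,0,0,0,0,0,0,0,0,0,0]}}

```text
time_s: 11.05
position: [0.5338, -0.015, 0.011]
eef_rot: [0.073, -0.703, 0.704, -0.077]
wrist_force: [0.2, -0.6, -3.0]
width: 0.568
```

{"op": "carry_out", "data": {"deltas": [0.001,0.003,0,-0.001,0,-0.003,0,0.003,0,0,0,0]}}

```text
time_s: 11.3
position: [0.534, -0.015, 0.0104]
eef_rot: [0.073, -0.703, 0.703, -0.077]
wrist_force: [-12.5, 0.2, 45.5]
width: 0.569
```

```bash
python3 see.py s17 .0106
python3 - <<'E'
from h import *
c=pickle.load(open('side.pkl','rb')); cv2.imwrite('pics/s17z.png',crop(c,(175,140,275,215),8))
print(ctrl.get_state()['wrist_force'])
E
```

```text
n 1 dp [-0.002   0.0005  0.0002] rv [-0.0015  0.0004 -0.0055] time 11.3 F [-12.5   0.2  45.5] w 0.569 p [ 0.534  -0.015   0.0104]
0.0018,-0.0002,-0.0009,-0.001,0,-0.006
tilt deg 0.33
[-9.87474309  0.18193218 37.35724838]
```

View pics/s17z.png

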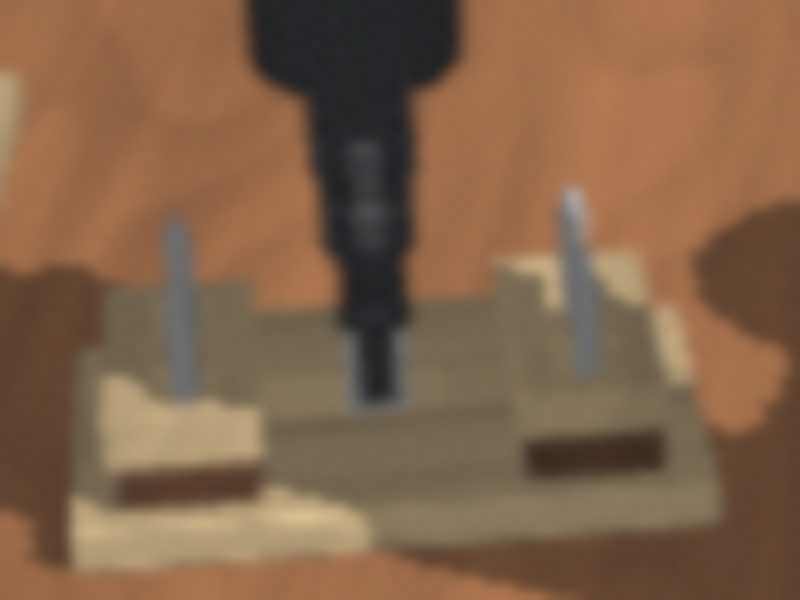

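Seated: 45 N of contact at z=0.0104, as predicted. Relaxing, then letting go.

{"op": "carry_out", "data": {"deltas": [0,-0.0003,0,0,0,0,0,0,0,0,0,0]}}

```text
time_s: 11.6
position: [0.5345, -0.0151, 0.0116]
eef_rot: [0.073, -0.703, 0.704, -0.078]
wrist_force: [0.6, -0.8, -2.7]
width: 0.567
```

{"op": "carry_out", "data": {"deltas": [0,0,0,0,0,0,0,0,0,0,0,0,0,0,0,0,0,0,0,0,0,0,0,0], "hand": 0.08}}

```text
time_s: 12.1
position: [0.5347, -0.0152, 0.0105]
eef_rot: [0.073, -0.703, 0.704, -0.078]
wrist_force: [-0.9, -0.3, 0.3]
width: 0.939
```

{"op": "carry_out", "data": {"deltas": [0,-0.02,0,0,0,0,0,-0.04,0,0,0,0,0,-0.06,0,0,0,0,0,-0.05,0,0,0,0,0,0,0,0,0,0]}}

```text
time_s: 12.72
position: [0.5332, -0.0151, 0.1846]
eef_rot: [0.074, -0.703, 0.703, -0.077]
wrist_force: [0.6, -0.4, -1.3]
width: 0.938
```

Run:
```python
from plan import *
to((.5453,.343),.12,-.522,vmax=.05)
c=snap('side'); cv2.imwrite('pics/s18.png',crop(c,(175,140,275,215),8))
```

```text
n 8 dp [ 0.0121  0.3581 -0.0646] rv [ 6.000e-04  7.351e-01 -4.600e-03] time 12.725 F [ 0.6 -0.4 -1.3] w 0.938 p [ 0.5332 -0.0151  0.1846]
-0.0109,0.0081,-0.0434,0,0.092,-0.001
-0.0069,0.0081,-0.0443,0,0.092,-0.001
-0.0028,0.0081,-0.0447,0,0.092,-0.001
0.0013,0.0081,-0.0448,0,0.092,-0.001
0.0054,0.0081,-0.0445,0,0.092,-0.001
0.0095,0.0081,-0.0438,0,0.092,-0.001
0.0134,0.0081,-0.0427,0,0.092,-0.001
0.0173,0.0081,-0.0413,0,0.092,-0.001
```

View pics/s18.png

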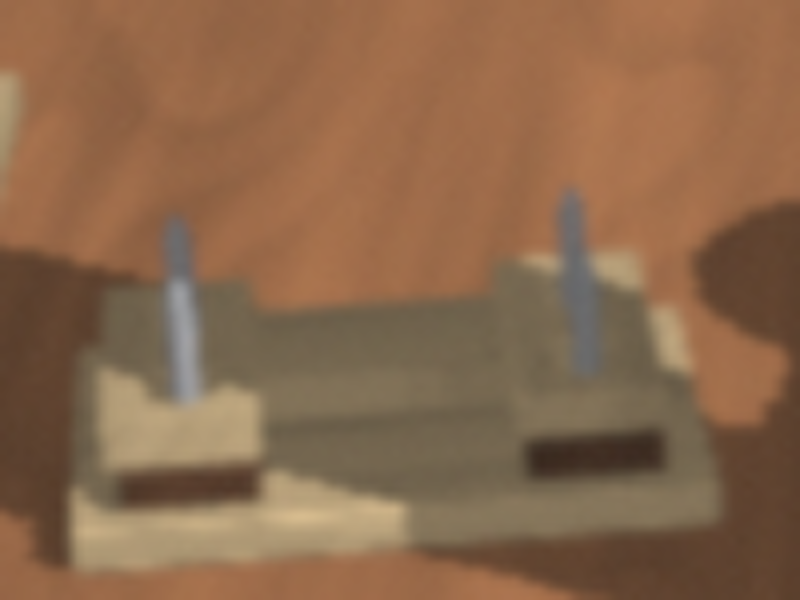

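The flat board lies on both battens with the studs through it. Moving to the ribbed board.

{"op": "carry_out", "data": {"deltas": [-0.011,0.005,-0.0434,0,0.092,-0.001,-0.007,0.005,-0.0443,0,0.092,-0.001,-0.003,0.005,-0.0447,0,0.092,-0.001,0.0013,0.005,-0.0448,0,0.092,-0.001,0.0054,0.005,-0.0445,0,0.092,-0.001,0.0095,0.005,-0.0438,0,0.092,-0.001,0.0134,0.005,-0.0427,0,0.092,-0.001,0.0173,0.005,-0.0413,0,0.092,-0.001,0,0,0,0,0,0]}}

```text
time_s: 13.9
position: [0.5375, 0.3501, 0.1222]
eef_rot: [-0.182, -0.675, 0.686, 0.203]
wrist_force: [0.5, -0.9, 0.1]
width: 0.936
```

Run:
```python
from plan import *
to((.5453,.343),.06,-.522,vmax=.04)
```

```text
n 2 dp [ 0.0078 -0.0071 -0.0622] rv [-0.0223 -0.0287  0.0248] time 13.9 F [ 0.5 -0.9  0.1] w 0.936 p [0.5375 0.3501 0.1222]
-0.0059,0.031,0.0003,-0.011,-0.014,0.012
-0.0055,0.031,0.0007,-0.011,-0.014,0.012
```

{"op": "carry_out", "data": {"deltas": [-0.006,0.031,0.0003,-0.011,-0.014,0.012,-0.0055,0.031,0.0007,-0.011,-0.014,0.012,0,0,0,0,0,0], "hand": 0.085}}

```text
time_s: 14.28
position: [0.542, 0.3395, 0.0541]
eef_rot: [-0.179, -0.681, 0.686, 0.183]
wrist_force: [0.6, 0.1, 0.5]
width: 0.996
```

Run:
```python
from plan import *
to((.5453,.343),.02,-.522,3)
c=snap('side'); cv2.imwrite('pics/s20.png',crop(c,(130,200,260,310),5.4))
```

```text
n 3 dp [ 0.0033  0.0035 -0.0341] rv [-0.0076  0.0033  0.0039] time 14.275 F [0.6 0.1 0.5] w 0.996 p [0.542  0.3395 0.0541]
-0.0004,0.0114,-0.0016,-0.003,0.001,0.001
-0.0004,0.0114,-0.0016,-0.003,0.001,0.001
-0.0004,0.0114,-0.0016,-0.003,0.001,0.001
```

View pics/s20.png

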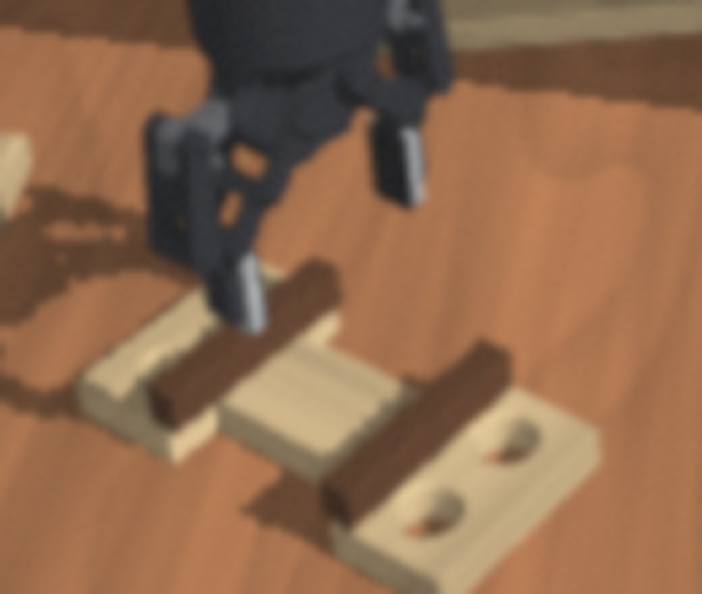

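Run:
```python
from fit import *
s=ctrl.get_state();print(s['position'])
c=pickle.load(open('side.pkl','rb')); W=cloud(c)
def px(u,v): return int(round(130+u/5.4)),int(round(200+v/5.4))
for u,v in((215,295),(250,320),(235,310),(385,190),(412,195),(400,190),(310,380),(315,385)):
    a,b=px(u,v); print((u,v),np.round(W[b,a],4))
p=s['position']
m=(np.hypot(W[...,0]-p[0],W[...,1]-p[1])<.09)&(W[...,2]>.06)&(W[...,2]<.11)&(c['depth']>0)
Q=W[m]; yaw=-.522; d=Q[:,:2]-p[:2]; lx=d[:,0]*np.cos(yaw)+d[:,1]*np.sin(yaw); ly=-d[:,0]*np.sin(yaw)+d[:,1]*np.cos(yaw)
for sg in(-1,1):
    k=ly*sg>.02; print(sg,k.sum(),np.round(np.percentile(lx[k],[3,50,97]),4),np.round(np.percentile(ly[k],[3,50,97]),4),np.round(np.percentile(Q[k][:,2],[0,2,50]),4))
r=getfit(c,'b',(.543,.347,-.52)); print(r.x)
m2=(np.hypot(W[...,0]-.5453,W[...,1]-.343)<.09)&(W[...,2]>.034)&(W[...,2]<.042)
Q=W[m2]; d=Q[:,:2]-[.5453,.343]; lx=d[:,0]*np.cos(yaw)+d[:,1]*np.sin(yaw); ly=-d[:,0]*np.sin(yaw)+d[:,1]*np.cos(yaw)
for sg in(-1,1):
    k=(lx*sg>.03)&(lx*sg<.07); print('rib',sg,k.sum(),np.round(np.percentile(lx[k],[3,50,97]),4),np.round(np.percentile(ly[k],[3,50,97]),4))
```

```text
[0.5431072  0.34019877 0.055608  ]
(215, 295) [0.57   0.3894 0.1103]
(250, 320) [0.5587 0.3887 0.0999]
(235, 310) [0.563  0.3871 0.1036]
(385, 190) [0.5256 0.2987 0.0948]
(412, 195) [0.5126 0.3056 0.098 ]
(400, 190) [0.5169 0.3059 0.1008]
(310, 380) [0.5578 0.3288 0.0166]
(315, 385) [0.5539 0.3345 0.019 ]
-1 58 [-0.0113 -0.0035  0.0098] [-0.0489 -0.0424 -0.0402] [0.0935 0.0941 0.1025]
1 52 [-0.0121 -0.0073  0.0042] [0.0433 0.0498 0.0567] [0.0932 0.0939 0.1039]
[ 0.54244329  0.34924965 -0.51472784]
rib -1 287 [-0.0573 -0.0506 -0.0411] [-0.0455  0.0055  0.0493]
rib 1 225 [0.0381 0.0441 0.0543] [-0.0471  0.0087  0.0494]
```

The finger and rib depths agree that (0.5453,0.343) is centred. Descending.

{"op": "carry_out", "data": {"deltas": [-0.0004,0.012,-0.0016,-0.003,0.001,0.001,-0.0004,0.012,-0.0016,-0.003,0.001,0.001,0,0.012,0,0,0,0,0,0.012,0,0,0,0,0,0,0,0,0,0]}}

```text
time_s: 14.95
position: [0.5474, 0.343, 0.0068]
eef_rot: [0.183, 0.684, -0.682, -0.182]
wrist_force: [-0.5, -0.1, 0.2]
width: 0.997
```

Run:
```python
from plan import *
to((.5453,.343),-.0232,-.522,3)
c=snap('side'); cv2.imwrite('pics/s21.png',crop(c,(130,200,260,310),5.4))
```

```text
n 3 dp [-0.0021  0.     -0.03  ] rv [ 0.0037  0.0002 -0.0013] time 14.95 F [-0.5 -0.1  0.2] w 0.997 p [0.5474 0.343  0.0068]
0.0006,0.01,0.0004,0.001,0,-0
0.0006,0.01,0.0004,0.001,0,-0
0.0006,0.01,0.0004,0.001,0,-0
```

View pics/s21.png

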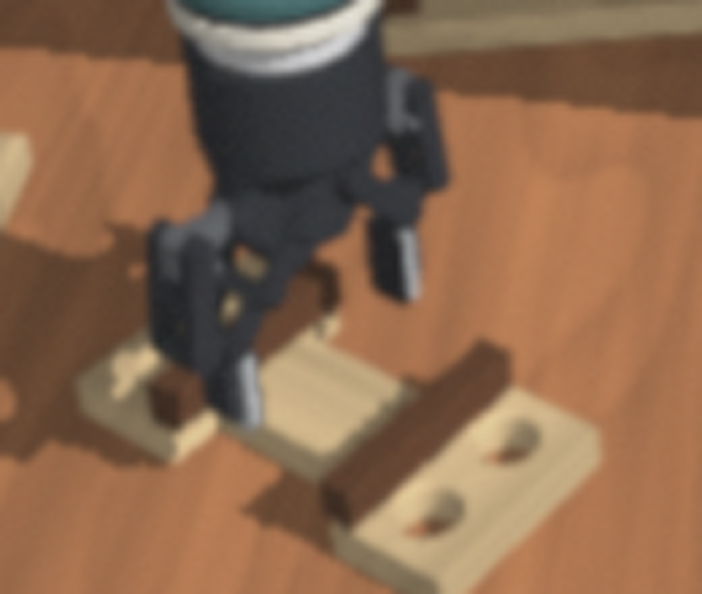

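{"op": "carry_out", "data": {"deltas": [0.0006,0.01,0.0004,0.001,0,0,0.0006,0.01,0.0004,0.001,0,0,0.0006,0.01,0.0004,0.001,0,0,0,0,0,0,0,0]}}

```text
time_s: 15.5
position: [0.5459, 0.3434, -0.0243]
eef_rot: [0.183, 0.684, -0.683, -0.181]
wrist_force: [-0.7, -0.1, 0.7]
width: 0.993
```

Run:
```python
from plan import *
to((.5453,.343),-.0232,-.522,1)
c=snap('side'); cv2.imwrite('pics/s22.png',crop(c,(130,200,260,310),5.4))
```

```text
n 1 dp [-0.0006 -0.0004  0.0011] rv [ 0.002   0.0004 -0.0023] time 15.5 F [-0.7 -0.1  0.7] w 0.993 p [ 0.5459  0.3434 -0.0243]
0.0003,-0.0011,0.0007,0.002,0,-0.002
```

View pics/s22.png

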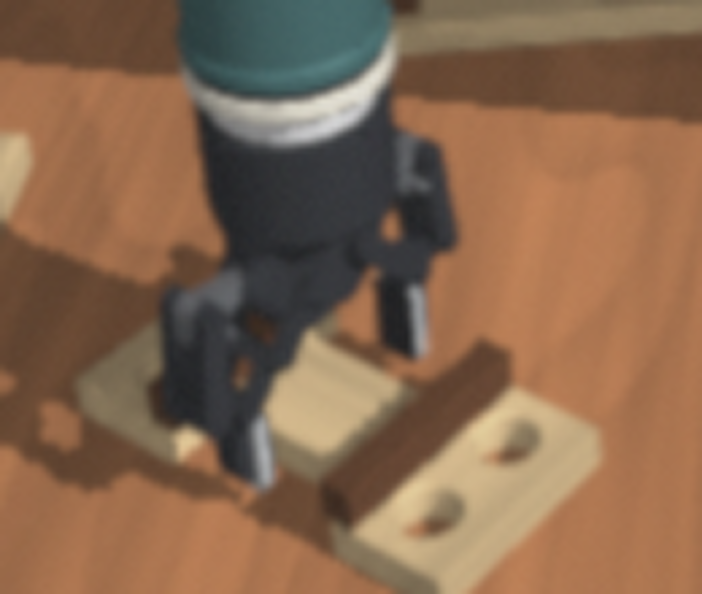

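The fingers straddle the waist between the ribs. Raising 1 mm and closing.

{"op": "carry_out", "data": {"deltas": [0,-0.0012,0,0.002,0,-0.002,0,0,0,0,0,0,0,0,0,0,0,0,0,0,0,0,0,0,0,0,0,0,0,0,0,0,0,0,0,0], "hand": 0.03, "squeeze": 60}}

```text
time_s: 16.3
position: [0.5469, 0.3437, -0.0216]
eef_rot: [0.183, 0.684, -0.683, -0.182]
wrist_force: [0.6, 0.0, -0.9]
width: 0.567
```

Run:
```python
from fit import *
s=ctrl.get_state(); print(s['position'],s['width'],s['wrist_force'])
c=snap('side'); cv2.imwrite('pics/s23.png',crop(c,(130,200,260,310),5.4))
r=getfit(c,'b',(.543,.347,-.52)); print(r.x)
```

```text
[ 0.54689914  0.34372043 -0.02162342] 0.5665794602083035 [ 0.58349317  0.02818733 -0.8595057 ]
[ 0.54413847  0.35149109 -0.51120596]
```

View pics/s23.png

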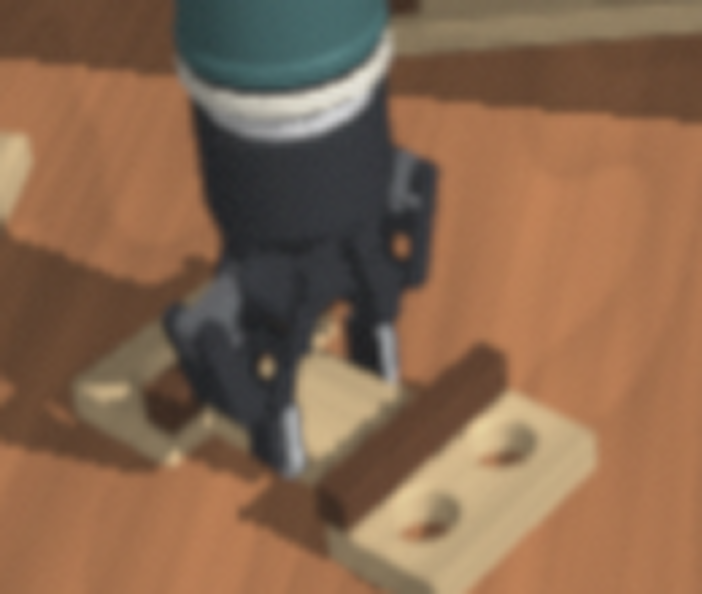

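{"op": "carry_out", "data": {"deltas": [0,-0.02,0,0,0,0,0,-0.04,0,0,0,0,0,-0.055,0,0,0,0,0,-0.055,0,0,0,0,0,0,0,0,0,0]}}

```text
time_s: 16.98
position: [0.5461, 0.3435, 0.1572]
eef_rot: [0.183, 0.684, -0.683, -0.182]
wrist_force: [0.4, 0.6, -2.5]
width: 0.566
```

Run:
```python
from plan import *
to((.5335,-.0147),.15,.213,vmax=.035)
c=snap('side'); cv2.imwrite('pics/s24.png',crop(c,(110,130,290,265),4.4))
```

```text
n 11 dp [-0.0126 -0.3582 -0.0072] rv [ 0.0009 -0.7346 -0.0017] time 16.975 F [ 0.4  0.6 -2.5] w 0.566 p [0.5461 0.3435 0.1572]
-0.0152,0.0006,0.0288,0,-0.067,-0
-0.0133,0.0006,0.0298,0,-0.067,-0
-0.0113,0.0006,0.0306,0,-0.067,-0
-0.0092,0.0006,0.0313,0,-0.067,-0
-0.0071,0.0006,0.0318,0,-0.067,-0
-0.0049,0.0006,0.0322,0,-0.067,-0
-0.0028,0.0006,0.0325,0,-0.067,-0
-0.0006,0.0006,0.0326,0,-0.067,-0
0.0016,0.0006,0.0325,0,-0.067,-0
0.0037,0.0007,0.0324,0,-0.067,-0
0.0059,0.0007,0.032,0,-0.067,-0
```

View pics/s24.png

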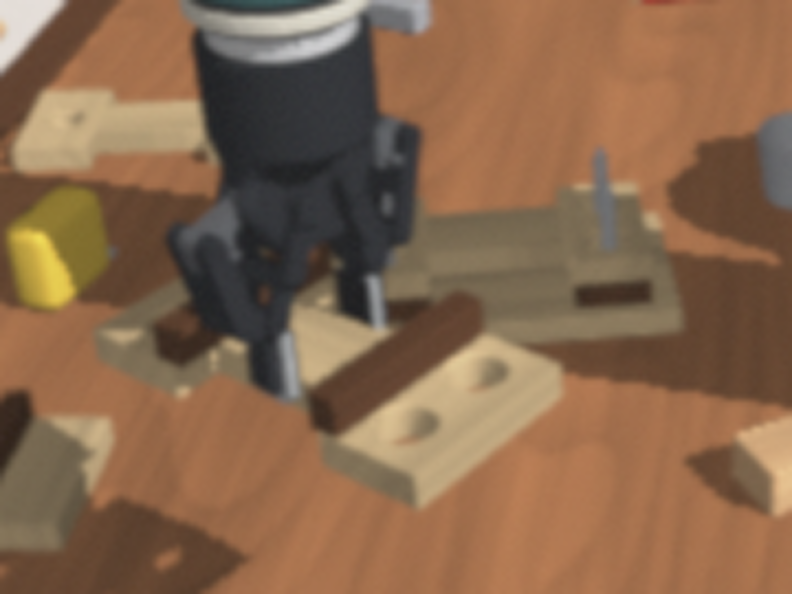

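The ribbed board is held level and clear of the bench. Carrying it to the base.

{"op": "carry_out", "data": {"deltas": [-0.0152,0,0.0288,0,-0.067,0,-0.0133,0,0.0298,0,-0.067,0,-0.0113,0,0.0306,0,-0.067,0,-0.0092,0,0.0313,0,-0.067,0,-0.007,0,0.0318,0,-0.067,0,-0.005,0,0.0322,0,-0.067,0,-0.0028,0,0.0325,0,-0.067,0,-0.0006,0,0.0326,0,-0.067,0]}}

```text
time_s: 18.02
position: [0.5246, 0.074, 0.1448]
eef_rot: [0.022, -0.705, 0.709, -0.004]
wrist_force: [0.9, -1.1, -2.6]
width: 0.566
```

Run:
```python
from plan import *
to((.5335,-.0147),.15,.213,vmax=.03)
```

```text
n 3 dp [ 0.0089 -0.0887  0.0052] rv [-0.0024 -0.1767  0.0266] time 18.025 F [ 0.9 -1.1 -2.6] w 0.566 p [0.5246 0.074  0.1448]
-0.0019,-0.0016,0.0297,-0.001,-0.059,0.009
-0.0001,-0.0017,0.0297,-0.001,-0.059,0.009
0.0016,-0.0017,0.0297,-0.001,-0.059,0.009
```

{"op": "carry_out", "data": {"deltas": [-0.002,-0.0016,0.0297,-0.001,-0.059,0.009,0,-0.0017,0.0297,-0.001,-0.059,0.009,0.0016,-0.0017,0.0297,-0.001,-0.059,0.009,0,0,0,0,0,0]}}

```text
time_s: 18.52
position: [0.5269, -0.019, 0.1445]
eef_rot: [-0.081, 0.704, -0.702, 0.072]
wrist_force: [0.2, 0.2, -3.3]
width: 0.568
```

Run:
```python
from plan import *
to((.5335,-.0147),.1,.213,3)
```

```text
n 3 dp [ 0.0066  0.0043 -0.0445] rv [0.0044 0.0039 0.0116] time 18.525 F [ 0.2  0.2 -3.3] w 0.568 p [ 0.5269 -0.019   0.1445]
-0.0026,0.0148,-0.0009,0.001,0.001,0.004
-0.0026,0.0148,-0.0009,0.001,0.001,0.004
-0.0025,0.0148,-0.0009,0.001,0.001,0.004
```

{"op": "carry_out", "data": {"deltas": [-0.0026,0.0148,-0.0009,0.001,0.001,0.004,-0.0026,0.0148,-0.0009,0.001,0.001,0.004,-0.0025,0.0148,-0.0009,0.001,0.001,0.004,0,0,0,0,0,0]}}

```text
time_s: 19.02
position: [0.5283, -0.0115, 0.0952]
eef_rot: [-0.077, 0.705, -0.701, 0.071]
wrist_force: [-0.5, 0.9, -1.5]
width: 0.57
```

Run:
```python
from plan import *
to((.5335,-.0147),.08,.213,2)
c=snap('side'); cv2.imwrite('pics/s25.png',crop(c,(165,110,285,210),6))
```

```text
n 2 dp [ 0.0052 -0.0032 -0.0152] rv [ 0.0064 -0.0025  0.0083] time 19.025 F [-0.5  0.9 -1.5] w 0.57 p [ 0.5283 -0.0115  0.0952]
-0.0023,0.0076,0.0021,0.003,-0.001,0.004
-0.0023,0.0076,0.0021,0.003,-0.001,0.004
```

View pics/s25.png

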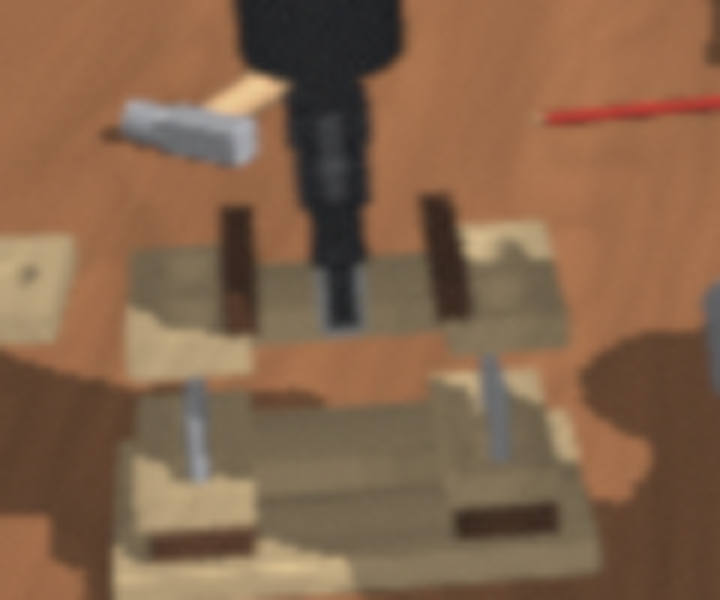

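The ribs and fingers are centred on each other, so the grasp offset is about 0. Correcting position and tilt, then lowering.

{"op": "carry_out", "data": {"deltas": [-0.0023,0.005,0.002,0.003,-0.001,0.004,-0.0023,0.005,0.002,0.003,-0.001,0.004,0,0,0,0,0,0]}}

```text
time_s: 19.45
position: [0.5349, -0.0144, 0.0861]
eef_rot: [0.074, -0.703, 0.703, -0.076]
wrist_force: [-0.3, 0.1, -2.3]
width: 0.567
```

Run:
```python
from plan import *
to((.533,-.0147),.06,.213,3)
```

```text
n 3 dp [-0.0019 -0.0003 -0.0261] rv [-0.0007 -0.0002 -0.0024] time 19.45 F [-0.3  0.1 -2.3] w 0.567 p [ 0.5349 -0.0144  0.0861]
0.0007,0.0087,-0,-0,-0,-0.001
0.0007,0.0087,-0,-0,-0,-0.001
0.0006,0.0087,-0,-0,-0,-0.001
```

{"op": "carry_out", "data": {"deltas": [0.0007,0.008,0,0,0,-0.001,0.0007,0.008,0,0,0,-0.001,0.0006,0.008,0,0,0,-0.001,0,0,0,0,0,0]}}

```text
time_s: 19.95
position: [0.5327, -0.015, 0.0604]
eef_rot: [0.075, -0.703, 0.703, -0.075]
wrist_force: [-0.4, 0.1, -2.6]
width: 0.568
```

Run:
```python
from plan import *
to((.533,-.0147),.03,.213,3)
c=snap('side'); cv2.imwrite('pics/s26.png',crop(c,(165,110,285,210),6))
```

```text
n 3 dp [ 0.0003  0.0003 -0.0304] rv [-0.0006 -0.0006  0.0009] time 19.95 F [-0.4  0.1 -2.6] w 0.568 p [ 0.5327 -0.015   0.0604]
-0.0001,0.0101,-0.0001,-0,-0,0
-0.0001,0.0101,-0.0001,-0,-0,0
-0.0001,0.0101,-0.0001,-0,-0,0
```

View pics/s26.png

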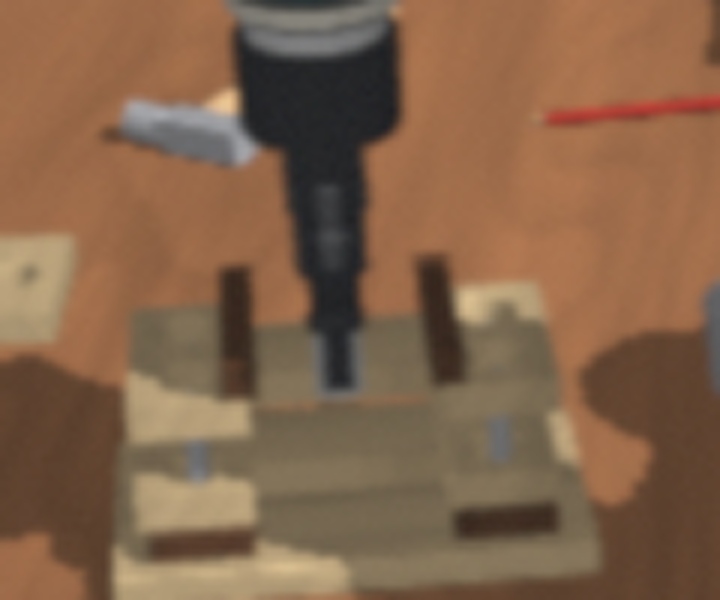

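{"op": "carry_out", "data": {"deltas": [0,0.007,0,0,0,0,0,0.007,0,0,0,0,0,0.006,0,0,0,0,0,0,0,0,0,0]}}

```text
time_s: 20.5
position: [0.5335, -0.0151, 0.0396]
eef_rot: [0.075, -0.703, 0.704, -0.075]
wrist_force: [0.2, 0.0, -2.7]
width: 0.569
```

Run:
```python
from plan import *
to((.533,-.0147),.03,.213,3)
c=snap('side'); cv2.imwrite('pics/s27.png',crop(c,(165,110,285,210),6))
```

```text
n 3 dp [-0.0005  0.0004 -0.0096] rv [-0.0011 -0.0006 -0.0003] time 20.5 F [ 0.2  0.  -2.7] w 0.569 p [ 0.5335 -0.0151  0.0396]
0.0001,0.0032,-0.0002,-0,-0,-0
0.0001,0.0032,-0.0002,-0,-0,-0
0.0001,0.0032,-0.0002,-0,-0,-0
```

View pics/s27.png

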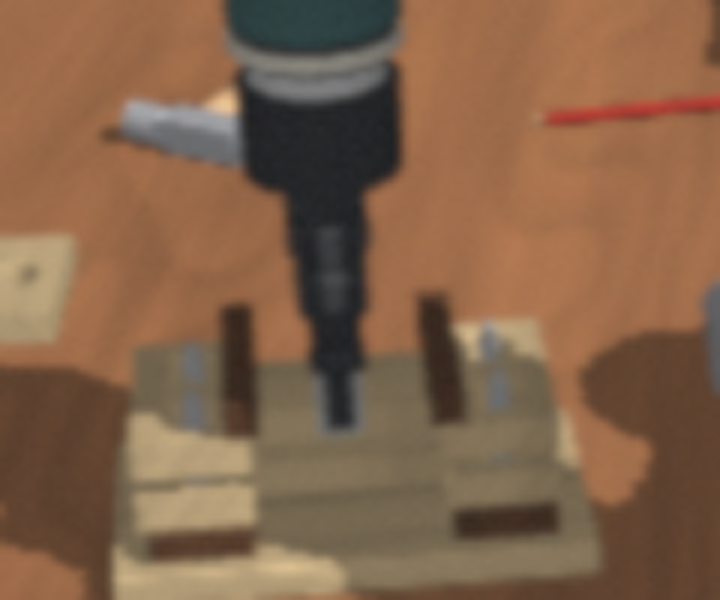

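All four studs show through the ribbed board, at crop (192,362), (192,410), (488,345) and (497,390). Lowering the last centimetre in small steps.

{"op": "carry_out", "data": {"deltas": [0,0.004,0,0,0,0,0,0.003,0,0,0,0,0,0.002,0,0,0,0,0,0,0,0,0,0]}}

```text
time_s: 21.05
position: [0.5341, -0.0152, 0.0306]
eef_rot: [0.074, -0.703, 0.704, -0.076]
wrist_force: [0.3, 0.2, -2.4]
width: 0.565
```

{"op": "carry_out", "data": {"deltas": [0,0.002,0,0,0,0,0,0.002,0,0,0,0]}}

```text
time_s: 21.3
position: [0.5345, -0.0152, 0.0292]
eef_rot: [0.074, -0.703, 0.704, -0.076]
wrist_force: [-9.9, -0.5, 33.1]
width: 0.564
```

Contact at 33 N at z=0.0292, where expected. Relaxing, checking, then letting go.

{"op": "carry_out", "data": {"deltas": [0,0,0,0,0,0,0,0,0,0,0,0]}}

```text
time_s: 21.55
position: [0.5349, -0.0153, 0.0301]
eef_rot: [0.074, -0.702, 0.704, -0.076]
wrist_force: [0.8, -0.1, -2.7]
width: 0.566
```

Run:
```python
from h import *
c=snap('side'); cv2.imwrite('pics/s28.png',crop(c,(165,110,285,210),6)); print(ctrl.get_state()['wrist_force'])
```

```text
[ 0.13236632  0.7498138  -2.61399386]
```

View pics/s28.png

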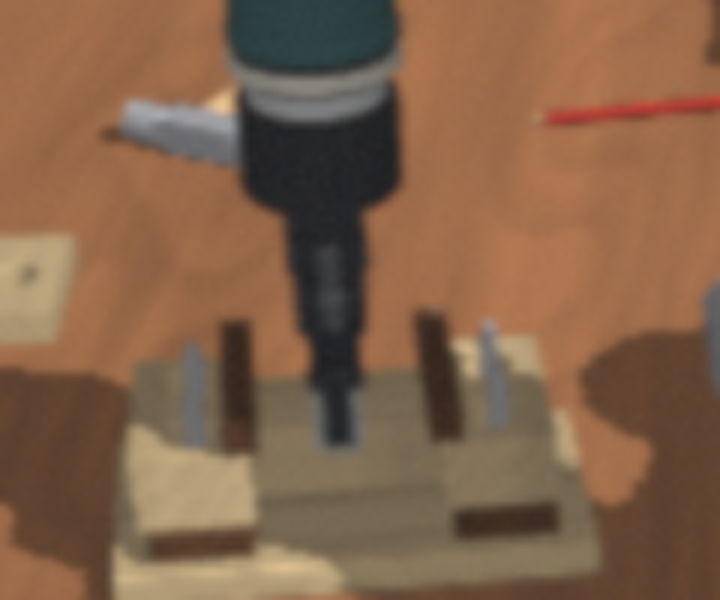

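It sprang back slightly and the full weight is on the wrist again. I'll press down a hair while opening so it isn't dropped.

{"op": "carry_out", "data": {"deltas": [0,0.0015,0,0,0,0]}}

```text
time_s: 21.72
position: [0.535, -0.0153, 0.0293]
eef_rot: [0.074, -0.702, 0.704, -0.076]
wrist_force: [-5.8, -0.4, 24.1]
width: 0.566
```

{"op": "carry_out", "data": {"deltas": [0,0.001,0,0,0,0,0,0,0,0,0,0,0,0,0,0,0,0,0,0,0,0,0,0], "hand": 0.08}}

```text
time_s: 22.22
position: [0.5356, -0.0154, 0.0281]
eef_rot: [0.073, -0.702, 0.704, -0.077]
wrist_force: [1.5, -0.5, -0.1]
width: 0.935
```

{"op": "carry_out", "data": {"deltas": [0,-0.02,0,0,0,0,0,-0.04,0,0,0,0,0,-0.06,0,0,0,0,0,-0.06,0,0,0,0,0,0,0,0,0,0]}}

```text
time_s: 22.85
position: [0.5345, -0.0152, 0.2123]
eef_rot: [0.074, -0.703, 0.704, -0.076]
wrist_force: [0.3, 0.0, -0.6]
width: 0.934
```

Run:
```python
from plan import *
c=snap('side'); cv2.imwrite('pics/s29.png',crop(c,(165,110,285,210),6)); 
W=cloud(c); yaw=.213; d=W[...,:2]-[.533,-.0147]; lx=d[...,0]*np.cos(yaw)+d[...,1]*np.sin(yaw); ly=-d[...,0]*np.sin(yaw)+d[...,1]*np.cos(yaw)
ok=c['depth']>0
for a,b in((-.098,-.085),(-.035,-.01),(.01,.035),(.085,.098)):
    k=ok&(lx>a)&(lx<b)&(abs(ly)<(.02 if abs(a)<.05 else .045))&(W[...,2]>.05); print(a,k.sum(),np.round(np.median(W[...,2][k]),4))
to((.533,-.0147),.25,.213)
```

```text
-0.098 67 0.0688
-0.035 224 0.4102
0.01 134 0.3414
0.085 70 0.069
n 1 dp [0.0005 0.0002 0.0402] rv [ 0.0001 -0.0008  0.0025] time 22.9 F [-0.3 -0.6  0.1] w 0.937 p [ 0.5325 -0.0149  0.2098]
-0.0004,-0.0402,-0.0001,0,-0.001,0.003
```

View pics/s29.png

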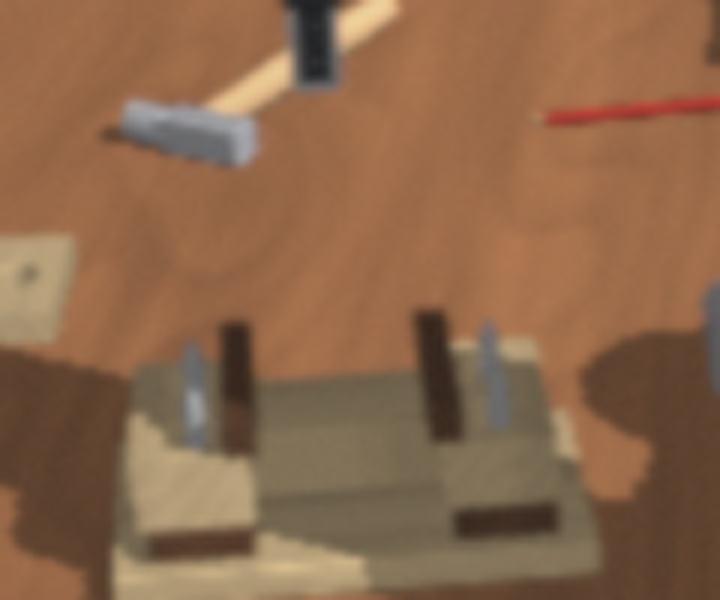

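Both ends of the ribbed board measure 0.069 m high, which matches 33+18+18 mm. It is flat and released, and the robot is clear. Handing in.

```bash
python3 -c "
from workcell import ctrl
print(ctrl.job_done())"
```

```text
the job is handed in; nothing more can be done
None
```

The press is ready: the four-hole flat board lies on the two battens, and the four-hole ribbed board lies on it, ribs up. Both are released and the job was handed in at about 23 s.

**Last checks**
- The side camera shows all four studs through each board. The left and right ends of the ribbed board's top measured 0.0688 m and 0.0690 m, against the expected 0.069 m.
- After letting go, the gripper was about 0.18 m clear and the wrist force was near zero. The highest wrist force I read was about 47 N, while seating the flat board.

**What disagreed**
- **Tool height:** the real fingertips sat about 23 mm higher than the reported tool position. I judged heights by depth images and contact force instead.
- **Side camera:** its outline fits differed from the top view by up to about 10 mm in y. I set the base position from the top view and from the stud depths compared with the held board.
- **Setting down:** each board sprang up about 1 mm when I relaxed after contact. I let go of the flat board in that state, so it may have settled by up to about 1 mm. I released the ribbed board while pressing it lightly down.
- **Top camera:** the arm blocked its view of the base when I first checked, so I made the final check with the side camera only.

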